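Change the in-line filter cartridge in its spring-collar dock

ROBOT

A 6-joint arm with a two-finger parallel gripper is mounted at the origin on the work surface; the furniture and walls round the work are solid. World frame = base frame: x ahead of the robot, y to its left, z up, the work surface at z = 0. Lengths are in m, angles in rad, forces in N, time in s.
With the tool pointing down it reaches from about 0.3 to 0.85 m from the base axis. Payload 4.2 kg.
Tool frame: the origin (TCP) lies on the centre line of the jaws, within the pads' length; the fingertips stand 25 mm ahead of it and the grasp point (between the pads) lies 6 mm ahead of it; z points along the fingers, y is the direction in which the jaws open and shut (so a half turn about z gives the same grasp; the last joint's range is limited). The gripper opens to 91 mm and grips with 3 to 60 N. Pads are 32 mm wide; open, the fingers measure 118 mm over their backs; the gripper's body (76 mm by 178 mm) begins 60 mm behind the grasp point.
Start: joints at [1.124, 0.32, 1.565, -0, 1.257, -0.02], TCP at [0.238, 0.523, 0.215] pointing down, gripper open.
Joint ranges: [-3.11, 3.11], [-0.84, 2.01], [0.21, 2.61], [-1.34, 4.49], [0.05, 2.63], [-2.56, 2.56]. Speed limits (rad/s): [2.57, 2.57, 3.14, 3.14, 3.14, 3.14].

INTERFACE

Orientations are given as a unit quaternion [x, y, z, w].
In Python, from workcell import readout, eyes, ticket gives the robot as it stands.
- The arm moves only by the tool arm_command, never from a script. Its argument "series" is a list of rows, each an object with "linear": the shift along the tool's x, y, z in mm, a list of three; "spin": the turn about the tool's z in degrees. A call has 1 to 5 rows; each row is the pose to reach, as a shift and turn from the pose commanded when the call began, along the tool's axes at that moment; what a row does not reach only later rows make up. A row lasts 1/12 s, in which the tool goes at most 41.7 mm and 7.16 degrees, less where a joint would pass 70% of its speed; a pose out of reach is approached as far as the arm can. A call with a gripper value outside its range is refused whole. "fingers" is the gripper's target within -1 to 1 (fully open at 1, half-way at 0, shut at -1), set as the call begins (left out, the last holds). The fingers move at their own pace and stop on an object; "newtons" is the grip in N (left out, the last holds). Time passes only in rows, so rows that repeat a pose let the fingers close. It gives the time, the measured TCP pose, the force and the opening at its end, in the units of the state.
- readout.get_state(): the state, without advancing time (a new reading comes with each control period).
- eyes.camera(name): name is "side" or "top"; returns the picture (384x512x3 uint8, red, green, blue); there is no depth.
- eyes.calibration(name): a dict with "fx", "fy", "cx", "cy" (pixels), "k1" (the pictures are not rectified: a ray, as slopes to the right and down, at radius r is drawn at 1 + k1 r^2 times it, then the intrinsics apply), "rvec" (rotation vector, rad) and "tvec" (3), from world to camera coordinates, as OpenCV has them. Camera axes: x right, y down, z forward; pixel columns grow to the right and rows downward; lengths in m; the calibration is good to about 2 mm. A picture is of the moment at which its call begins. calibration takes no time and is no camera call.
- ticket.finish_job(): hands the job in, once; it reports no verdict.
Trained networks look in the newest picture that a camera, given by its name, has taken for a name from the list of things; names that differ only in an ending like _2 or _b are one class to them, and where a whole thing is asked for, a point or a joint stands for the part that bears it (a point fixed in the world has none). Each returns a list of dicts, best first, with "score" (0 to 1); they miss things now and then, are a little off and sometimes report something else, mostly with a low value. They report only what shows in the picture. A call takes as long as a camera call. They do not tell look-alikes from the thing itself.
- eyes.spot_in(camera, target): "point" ([x, y, z] in m, in the coordinates of the camera as it stood for that picture, good to about 4 mm: the middle of the surface that is visible of it).
- eyes.regions_of(camera, target): "mask" (384x512 bool, what is visible of it).
- eyes.pinpoint(camera, target): "point" ([x, y, z] in m, in the coordinates of the camera as it stood for that picture, good to about 4 mm: a listed point, or the origin of a listed thing).
The state is a dict: "time_s": time; "joint_pos": joint angles; "joint_vel": joint speeds; "tau": joint torques, N m; "ee_pos": TCP position; "orientation": TCP orientation; "force": force on the tool from outside, world axes, zero at the start; "torque": the same for the moment, N m; "width": finger opening in m.
Only numpy, scipy, OpenCV 4.12 (cv2) and the standard library are available. Lean on these libraries where they do the work, as an engineer would, in place of code of your own. Each camera call takes 0.05 s, during which the arm holds its last target.

TASK

Change the filter cartridge in the dock: draw the spring collar back by its red tab and turn it into its parked notch, take out the used (brown) cartridge and lay it in the steel tray. Then set the fresh (white) cartridge in the saddles with its blue end fully home in the blue-ringed inlet socket, and turn the collar back so that it springs forward over the outlet spigot, its red tab upright again. Do not knock over or push away the wash bottle, the dropper bottle or the vial.

Things in the scene. Friction and masses are not known exactly. Their poses are not given: they have to be found in the camera images.
- dock: Fixed filter dock, grey base plate 120 x 300 x 12 mm. Origin on the bench under the middle of a cartridge that is home; z up; y along the level coupling axis (70 mm above the bench) towards the aluminium inlet block, which spans y = 77..107 mm, 94 mm high; robot on the -x side. At the other end: outlet post at y = -154..-180 mm, 88 mm high.
- dock_home (a point): Point on the coupling axis where the middle of a cartridge lies when fully home; axes as the dock's. Two black V saddles carry the tube at y = -41..-31 and 31..41 mm (45 degree flanks, 50 mm wide, tops 63 mm above the bench); between them fingers can go down to the base plate, 12 mm above the bench.
- dock_socket (a point): Centre of the mouth of the inlet socket with the blue ring, on the coupling axis at dock y = 65 mm; it opens towards -y. Bore 28 mm, 12 mm deep. The blue nose goes in until the blue cap meets the mouth. With the collar parked, lower or lift a cartridge while it is 9 to 13 mm (best 11) short of home (towards the collar, -y), and slide it along the saddles.
- collar_back (a joint): Draw of the spring collar along the dock's -y, m: 0 forward stop, 0.004 resting on the cap of a home cartridge and covering its spigot, 0.028 parked, 0.0355 back stop. Spring: 8 N forward at 0.004, 14 N at 0.0355; it also pushes a cartridge home. Steel sleeve, 42 mm diameter, 52 mm long, bore 26 mm, on the coupling axis; front face at dock y = -61 mm minus this value.
- collar_turn (a joint): Turn of the collar about the coupling axis, rad: 0 tab upright, 0.80 stop, tab leaning to the dock's -x (robot) side. A pin in a J-shaped slot lets it turn only when drawn back 0.031 or more. Turned past 0.6 (best to the stop), then eased forward, it drops in the notch and stays parked. To leave: draw back past 0.031, turn to 0, ease forward. Turning takes about 0.05 N m.
- collar_tab (a point): Grip point in the collar's red tab, 44 mm from the coupling axis; z points out along the tab, y as the dock's y. Flat tab, 10 mm thick along y, 24 mm wide, from 20 to 60 mm off the axis; the collar's barrel (21 mm radius) lies under it, 12 mm to its -y side and 40 mm to its +y side. It moves with the collar: along y and on a 44 mm arc.
- used_center (a point): Middle of the used cartridge (brown pleated core in a clear tube), at first home in the dock. 0.25 kg, 148 mm long, tube 44 mm diameter, 106 mm of it clear between the caps: grip across it there. y axis along the tube to the blue inlet end. Hexagonal caps, 12 mm long, 46 mm across flats, end 65 mm from the middle.
- fresh_center (a point): Middle of the fresh cartridge (white core), same shape and axes as the used one. Past the caps: blue inlet end (+y) nose of 22 mm diameter, 8 mm long; grey outlet end (-y) spigot of 22 mm diameter, 10 mm long. It first lies on the bench on its cap flats, axis level, 23 mm up. Its roll does not matter.
- fresh_inlet_tip (a point): Centre of the end of the fresh cartridge's blue nose, 73 mm from its middle along its +y.
- tray: Fixed steel tray for the used cartridge, 120 (x) x 190 (y) mm outside, walls 4 mm thick and 27 mm high with the rim, floor 4 mm thick. Origin on the bench under its middle, z up. A cartridge lying in it has its axis 27 mm above the bench.
- wash_bottle_center (a point): Middle of the white wash bottle (78 mm up): body 65 mm diameter, 140 mm high to the shoulder, red cap and spout up to 182 mm, spout 64 mm out from the middle; stands near the inlet block on the robot's side. Leave it standing.
- dropper_center (a point): Half-way up the amber dropper bottle (31 mm diameter, 91 mm high), standing beyond the dock's collar end. Leave it standing.
- vial_center (a point): Half-way up the small vial with a red cap (23 mm diameter, 54 mm high), standing behind the dock. Leave it standing.
Not all that is in view belongs to the job. There is more than one size of the tray; the one meant has the size given above.

How it is judged:
By the outcome, as a careful person would: the job done as asked, in the order asked, and still so for the second after the job is handed in, with the robot touching nothing.
It also fails if it takes over 72 s, if anything falls off the work surface, if the arm or the gripper's body presses on something with over 40 N, if the wrist force passes 120 N, or if a joint passes its speed limit or range.

## Working session

There is one attempt and no reset: what is moved stays moved. The work goes in short steps, Python scripts to look and compute and a tool call to move; the robot and the scene stay as the last step left them, time stands still between calls to the robot, and variables do not carry over. Pictures are saved under pics/ and viewed, and the job is handed in when it is done.

Besides the shell and the picture viewer there is one more tool, called after "Request:" by a JSON object that holds its "method" and its "body", one argument or row to a line. arm_command: Moves the arm, as the interface text tells. Its arguments: {"type":"object","properties":{"series":{"type":"array","items":{"type":"object","properties":{"linear":{"type":"array","items":{"type":"number"}},"spin":{"type":"number"}}}},"fingers":{"type":"number"},"newtons":{"type":"number"}},"required":["series"]}

```bash
ls; mkdir -p pics; cat > h.py <<'E'
import numpy as np, cv2
from workcell import readout, eyes, ticket
from scipy.spatial.transform import Rotation as R
def T(n):
    c=eyes.calibration(n); return c, R.from_rotvec(c['rvec']).as_matrix(), np.array(c['tvec'])
def w(n,p):
    c,r,t=T(n); return r.T@(np.array(p)-t)
def proj(n,p):
    c,r,t=T(n); q=r@np.array(p)+t; s=q[:2]/q[2]; k=1+c['k1']*(s@s); return np.array([c['fx']*s[0]*k+c['cx'],c['fy']*s[1]*k+c['cy']])
def ray(n,uv):
    c,r,t=T(n); d=np.array([(uv[0]-c['cx'])/c['fx'],(uv[1]-c['cy'])/c['fy']]); s=d.copy()
    for _ in range(20): s=d/(1+c['k1']*(s@s))
    return -r.T@t, r.T@np.array([s[0],s[1],1])
def atz(n,uv,z):
    o,d=ray(n,uv); return o+d*(z-o[2])/d[2]
def snap(n,f):
    im=eyes.camera(n); cv2.imwrite('pics/'+f,cv2.cvtColor(im,cv2.COLOR_RGB2BGR)); return im
E
python3 - <<'E'
from h import *
np.set_printoptions(precision=4,suppress=True)
for n in('side','top'):
    im=snap(n,n+'0.png'); c,r,t=T(n); print(n,c['fx'],c['k1'],-r.T@t, r[2])
    for k in ['dock','dock_home','dock_socket','collar_tab','used_center','fresh_center','fresh_inlet_tip','tray','wash_bottle_center','dropper_center','vial_center']:
        try:
            for d in eyes.pinpoint(n,k)[:3]: print(k,round(d['score'],2),w(n,d['point']),proj(n,w(n,d['point'])).round())
        except Exception as e: print(k,e)
print(readout.get_state())
E
```

```text
pics
side 471.51514767646734 0.016511998689784983 [ 0.075  -1.4322  1.0688] [ 0.2101  0.8369 -0.5054]
dock 0.87 [ 0.5838 -0.15   -0.0042] [302. 261.]
dock_home 0.78 [ 0.5828 -0.1486  0.0731] [303. 243.]
dock_socket 0.73 [ 0.5806 -0.0863  0.0712] [296. 234.]
dock_socket 0.33 [ 0.6871 -0.1486  0.0292] [329. 249.]
collar_tab 0.72 [ 0.5847 -0.252   0.1141] [314. 251.]
used_center 0.81 [ 0.5816 -0.1479  0.0715] [302. 244.]
fresh_center 0.59 [ 0.3866 -0.2369  0.0237] [255. 278.]
fresh_center 0.19 [ 0.5887 -0.2521  0.1136] [315. 251.]
fresh_inlet_tip 0.57 [ 0.4135 -0.1694  0.0206] [258. 265.]
tray 0.76 [0.3264 0.2806 0.0003] [212. 208.]
tray 0.62 [ 0.4226  0.7386 -0.0005] [216. 160.]
tray 0.56 [ 0.3101  0.5284 -0.0017] [200. 182.]
wash_bottle_center 0.72 [ 0.4592 -0.0464  0.0764] [262. 231.]
wash_bottle_center 0.44 [ 0.5796 -0.0841  0.0672] [296. 235.]
dropper_center 0.49 [ 0.5289 -0.3893  0.0488] [311. 296.]
vial_center 0.65 [ 0.6877 -0.1503  0.0258] [329. 250.]
vial_center 0.49 [ 0.389  -0.2354  0.0208] [256. 278.]
top 348.28017967083014 -0.08058346060263827 [0.1918 0.1683 1.4439] [ 0.233
[... 530 characters left out ...]
248.]
wash_bottle_center 0.64 [ 0.4619 -0.043   0.0773] [304. 204.]
wash_bottle_center 0.18 [0.3345 0.2805 0.0007] [225. 241.]
dropper_center 0.46 [ 0.5258 -0.386   0.0444] [383. 187.]
vial_center 0.63 [ 0.6876 -0.1491  0.0278] [323. 154.]
{'time_s': 1.2, 'joint_pos': array([ 1.124 ,  0.3196,  1.5645, -0.    ,  1.2574, -0.02  ]), 'joint_vel': array([ 0.0008,  0.0004, -0.0005,  0.0007,  0.    , -0.0002]), 'tau': array([ -0.0019, -41.2375, -23.2225,   0.0725,   0.0375,  -0.    ]), 'ee_pos': array([0.238 , 0.5234, 0.2149]), 'orientation': array([0.2118, 0.9773, 0.    , 0.    ]), 'force': array([-0.1448,  0.6312, -0.0604]), 'torque': array([0.0441, 0.0371, 0.0205]), 'width': 0.09138603617058402}
```

View pics/side0.png

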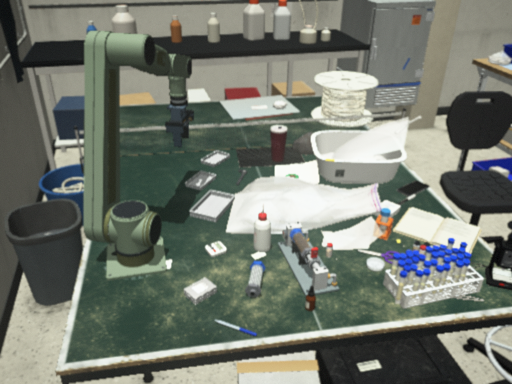

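View pics/top0.png

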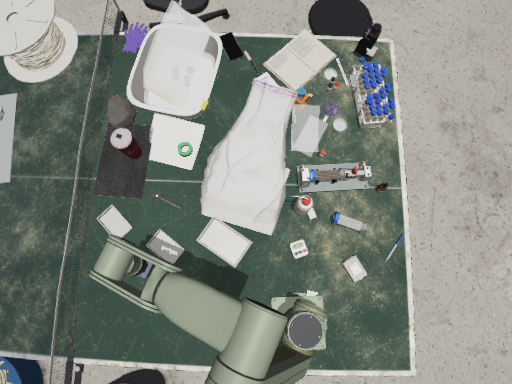

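```bash
python3 - <<'E'
import cv2
a=cv2.imread('pics/top0.png'); b=cv2.imread('pics/side0.png')
cv2.imwrite('pics/c1.png',cv2.resize(a[120:260,270:430],None,fx=5,fy=4.2857,interpolation=2)[:600,:800])
cv2.imwrite('pics/c2.png',cv2.resize(a[190:290,60:270],(800,380),interpolation=2))
cv2.imwrite('pics/c3.png',cv2.resize(b[180:330,200:400],(800,600),interpolation=2))
E
```

```text
(no output)
```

View pics/c1.png

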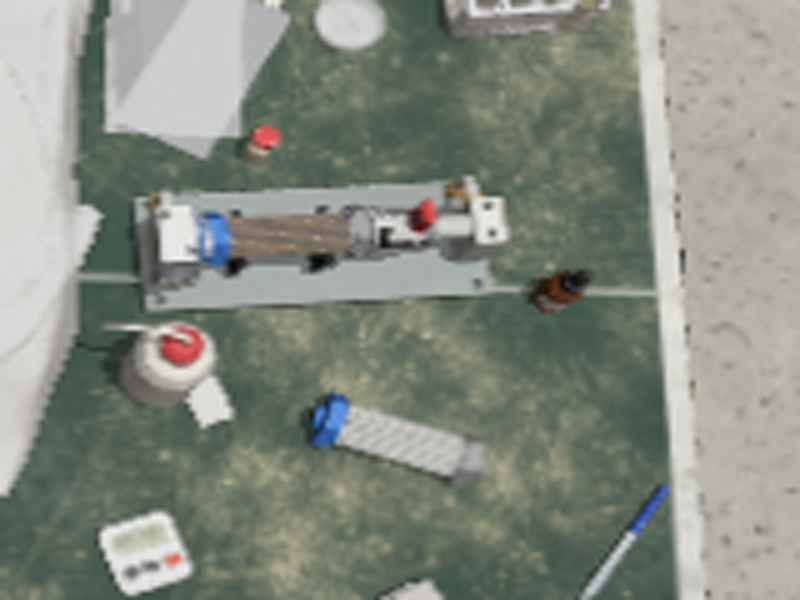

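View pics/c2.png

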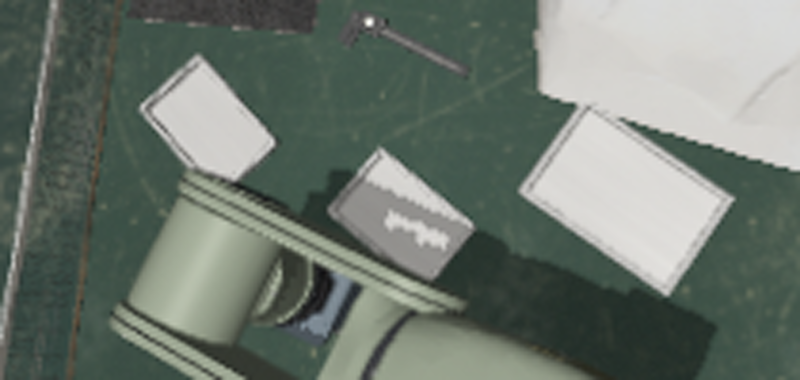

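View pics/c3.png

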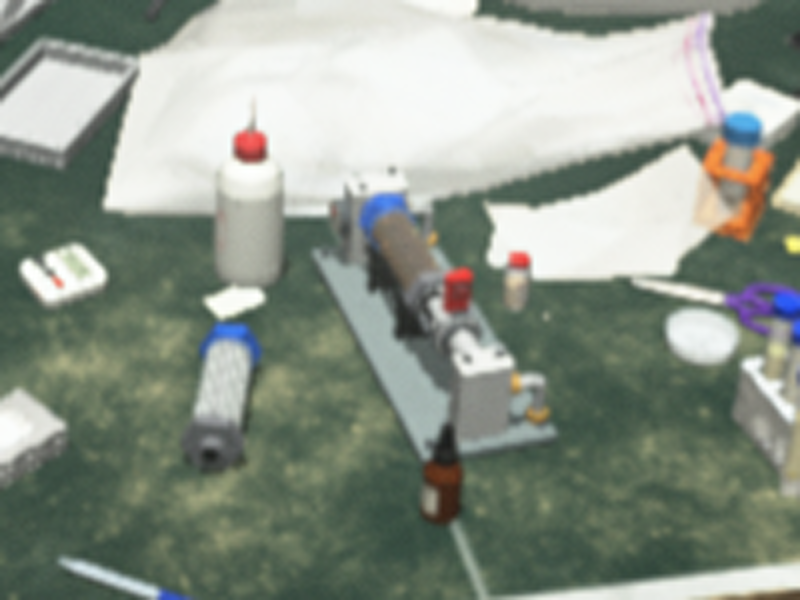

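Possible confusions: for the tray, boxes at top-view px (225,241), (166,248) and (115,223). For the cartridge, brown at (327,175) in the dock and white at (348,222) on the bench. For red parts, the tab at (355,170), the vial cap at (323,152) and the wash-bottle cap at (304,204). Next I'll measure the trays' sizes and refine the dock pose by overlaying it on the pictures.

```bash
cat > dockfit.py <<'E'
from h import *
np.set_printoptions(precision=4,suppress=True)
ests={'dock':(0,0,0),'dock_home':(0,0,.07),'dock_socket':(0,.065,.07),'collar_tab':(0,-.105,.114),'used_center':(0,0,.07)}
P=[];Q=[]
for n in('side','top'):
    eyes.camera(n)
    for k,m in ests.items():
        for d in eyes.pinpoint(n,k)[:1]:
            p=w(n,d['point'])
            print(n,k,p)
            P.append(p);Q.append(m)
P=np.array(P);Q=np.array(Q)
from scipy.optimize import least_squares
f=lambda v:np.r_[(P-(Q@R.from_euler('z',v[2]).as_matrix().T+[v[0],v[1],0])).ravel()*1000]
s=least_squares(f,[.58,-.15,.02],loss='soft_l1',f_scale=3); print(s.x)
E
python3 dockfit.py
python3 - <<'E'
from h import *
np.set_printoptions(precision=4,suppress=True)
for k in ['tray']:
  for n in ('top','side'):
    if n=='top': pass
    for d in eyes.regions_of(n,k)[:4]:
        m=d['mask'].astype(np.uint8); 
        c=max(cv2.findContours(m,0,2)[0],key=cv2.contourArea)[:,0,:]
        pw=np.array([atz(n,x,0.027)[:2] for x in c]).astype(np.float32)
        r=cv2.minAreaRect(pw*1000); print(n,round(d['score'],2),m.sum(),np.round(r[0],1),np.round(r[1],1),r[2])
E
```

```text
side dock [ 0.5831 -0.153  -0.0062]
side dock_home [ 0.5809 -0.1497  0.0707]
side dock_socket [ 0.5793 -0.0843  0.0698]
side collar_tab [ 0.5861 -0.2511  0.1124]
side used_center [ 0.585  -0.1503  0.0699]
top dock [ 0.5812 -0.1493 -0.0018]
top dock_home [ 0.5845 -0.1442  0.069 ]
top dock_socket [ 0.5805 -0.0837  0.0711]
top collar_tab [ 0.5849 -0.2557  0.1104]
top used_center [ 0.5865 -0.1463  0.0747]
[ 0.5829 -0.1489  0.0307]
top 0.78 1487 [329.5 282.8] [196.6 127. ] 53.29405975341797
top 0.73 650 [313.5 523.9] [140.3  86.3] 48.84929275512695
top 0.59 574 [420.6 737.6] [138.1  82.4] 40.5042839050293
side 0.9 330 [309.2 490.1] [155.6  99.8] 49.883934020996094
side 0.61 904 [325.8 256.7] [231.2 138. ] 54.76326370239258
side 0.5 262 [415.  700.2] [159.8 104.9] 38.61085891723633
```

```bash
cat > ov.py <<'E'
from h import *
def ov(v,f,src=('top0.png','side0.png')):
    outs=[]
    Rm=R.from_euler('z',v[2]).as_matrix()
    W=lambda p:Rm@np.array(p)+[v[0],v[1],0]
    for n,s,(y0,y1,x0,x1) in(('top',src[0],(140,200,280,400)),('side',src[1],(215,315,260,360))):
        a=cv2.imread('pics/'+s)[y0:y1,x0:x1]; sc=400/(x1-x0)*1.98
        a=cv2.resize(a,None,fx=sc,fy=sc,interpolation=cv2.INTER_CUBIC)
        def pl(pts,col):
            q=np.array([(proj(n,W(p))-[x0-.5,y0-.5])*sc-.5 for p in pts]); cv2.polylines(a,[np.round(q).astype(int).reshape(-1,1,2)],True,col,1)
        box=lambda xa,xb,ya,yb,z:[(xa,ya,z),(xb,ya,z),(xb,yb,z),(xa,yb,z)]
        # plate: y extents unknown; draw -150-40..: guess from post
        pl(box(-.06,.06,-.187,.113,.012),(0,255,255))
        pl([(-.022,-.053,.07),(.022,-.053,.07),(.022,.053,.07),(-.022,.053,.07)],(0,255,0))
        pl([(-.02,.077,.094),(.02,.077,.094),(.02,.107,.094),(-.02,.107,.094)],(255,0,255))
        pl([(-.02,-.18,.088),(.02,-.18,.088),(.02,-.154,.088),(-.02,-.154,.088)],(255,0,255))
        pl([(-.012,-.105,.09),(.012,-.105,.09),(.012,-.105,.13),(-.012,-.105,.13)],(255,255,0))
        cv2.imwrite('pics/%s_%s.png'%(f,n),a[:600,:800])
E
python3 -c "
from ov import *
ov([.5829,-.1489,.0257],'o1')"
```

```text
(no output)
```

View pics/o1_top.png

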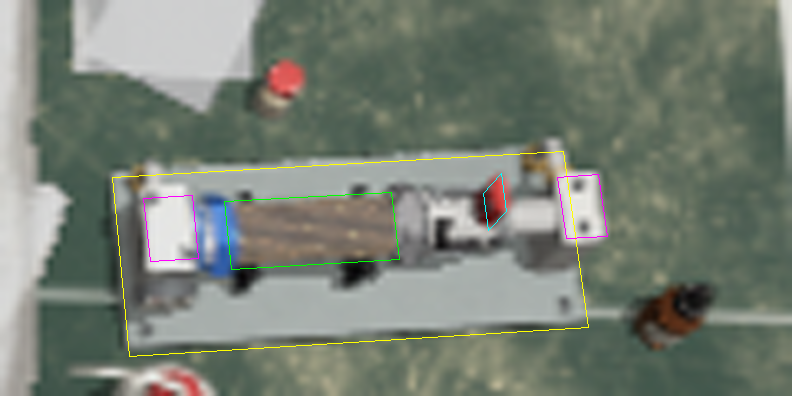

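View pics/o1_side.png

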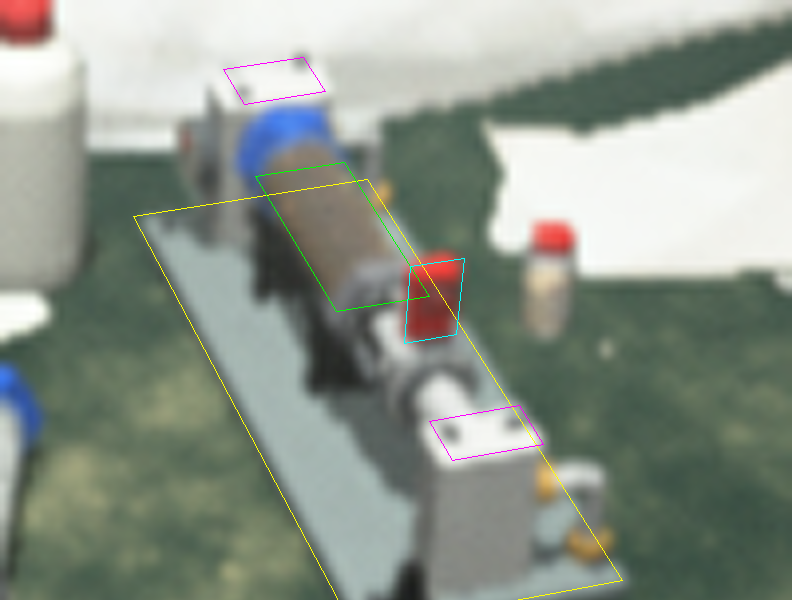

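Tray choice: only the one at px (225,241) measures about 120x190 mm, against about 85x140 mm for the other two. The dock overlay fits both views at (0.583, -0.149) with yaw 0.026. Next is a planning helper, then I start.

```bash
cat > plan.py <<'E'
import sys
from h import *
D=np.array([.583,-.149]); YAW=.026
def dk(x,y,z):  # dock->world
    c,s=np.cos(YAW),np.sin(YAW); return [D[0]+c*x-s*y,D[1]+s*x+c*y,z]
def inv(p):
    c,s=np.cos(YAW),np.sin(YAW); d=np.array(p[:2])-D; return [c*d[0]+s*d[1],-s*d[0]+c*d[1],p[2]]
def th(q): 
    u=R.from_quat(q).as_matrix()[:,1]; return np.degrees(np.arctan2(u[1],u[0]))
def to(p,theta=None):
    s=readout.get_state(); M=R.from_quat(s['orientation']).as_matrix(); t0=th(s['orientation'])
    d=M.T@(np.array(p)-s['ee_pos'])*1000
    sp=0 if theta is None else t0-theta
    print('linear',d.round(1),'spin',round(sp,1))
def st():
    s=readout.get_state(); print('t',round(s['time_s'],2),'ee',s['ee_pos'].round(4),'dock',np.round(inv(s['ee_pos']),4),'th',th(s['orientation']).round(2),'F',np.round(s['force'],1),'w',round(s['width'],4),'q',np.round(s['joint_pos'],2))
E
python3 - <<'E'
from plan import *
st(); to(dk(0,-.105,.25),-88.5)
E
```

```text
t 1.9 ee [0.238  0.5234 0.2149] dock [-0.3274  0.6812  0.2149] th 65.55 F [-0.  -0.7  0.2] w 0.0914 q [ 1.12  0.32  1.56  0.    1.26 -0.02]
linear [-638.3 -563.7  -35.2] spin 154.0
```

Request:
{"method": "arm_command", "body": {
  "series": [
    {"linear":[-20,-18,-35],"spin":7},
    {"linear":[-50,-45,-80],"spin":14},
    {"linear":[-80,-70,-80],"spin":21},
    {"linear":[-110,-97,-80],"spin":28},
    {"linear":[-140,-123,-80],"spin":35}
  ],
  "fingers": 0.2,
  "newtons": 30
}}

```text
time_s: 2.32
ee_pos: [0.3111, 0.3618, 0.2962]
orientation: [0.498, 0.867, 0.002, 0.0]
force: [1.1, 0.1, 0.0]
width: 0.0609
```

```bash
python3 - <<'E'
from plan import *
st(); to(dk(0,-.105,.25),-88.5)
E
```

```text
t 2.32 ee [0.3111 0.3618 0.2962] dock [-0.2586  0.5177  0.2962] th 30.28 F [1.1 0.1 0. ] w 0.0609 q [ 0.84  0.12  1.63 -0.    1.39  0.31]
linear [-670.3  -73.4   45.4] spin 118.8
```

Request:
{"method": "arm_command", "body": {
  "series": [
    {"linear":[-41,-5,0],"spin":7},
    {"linear":[-82,-9,0],"spin":14},
    {"linear":[-123,-14,0],"spin":21},
    {"linear":[-164,-18,0],"spin":28},
    {"linear":[-205,-22,0],"spin":35}
  ]
}}

```text
time_s: 2.73
ee_pos: [0.3959, 0.1731, 0.295]
orientation: [0.736, 0.677, 0.001, 0.0]
force: [0.6, 0.4, -0.4]
width: 0.0549
```

```bash
python3 - <<'E'
from plan import *
st(); to(dk(0,-.105,.25),-88.5)
E
```

```text
t 2.73 ee [0.3959 0.1731 0.295 ] dock [-0.1787  0.3268  0.295 ] th -4.78 F [ 0.6  0.4 -0.4] w 0.0549 q [0.39 0.04 1.71 0.   1.38 0.47]
linear [-409.8  224.8   45. ] spin 83.7
```

Request:
{"method": "arm_command", "body": {
  "series": [
    {"linear":[-36,20,0],"spin":7},
    {"linear":[-72,40,0],"spin":14},
    {"linear":[-108,60,0],"spin":21},
    {"linear":[-144,80,0],"spin":28},
    {"linear":[-180,100,0],"spin":35}
  ]
}}

```text
time_s: 3.15
ee_pos: [0.4817, -0.0143, 0.295]
orientation: [0.906, 0.424, 0.0, 0.0]
force: [0.1, 0.4, -0.5]
width: 0.0547
```

```bash
python3 - <<'E'
from plan import *
st(); to(dk(0,-.105,.25),-88.5)
E
```

```text
t 3.15 ee [ 0.4817 -0.0143  0.295 ] dock [-0.0977  0.1373  0.295 ] th -39.82 F [ 0.1  0.4 -0.5] w 0.0547 q [-0.05  0.13  1.62  0.    1.39  0.64]
linear [-117.5  233.3   45. ] spin 48.7
```

Request:
{"method": "arm_command", "body": {
  "series": [
    {"linear":[-19,36,0],"spin":7},
    {"linear":[-38,72,0],"spin":14},
    {"linear":[-57,110,10],"spin":21},
    {"linear":[-74,147,20],"spin":28},
    {"linear":[-90,180,30],"spin":35}
  ]
}}

```text
time_s: 3.57
ee_pos: [0.5638, -0.1984, 0.2646]
orientation: [0.991, 0.132, 0.001, 0.0]
force: [0.5, 1.0, 1.0]
width: 0.0543
```

```bash
python3 - <<'E'
from plan import *
st(); to(dk(0,-.105,.16),-88.5)
E
```

```text
t 3.57 ee [ 0.5638 -0.1984  0.2646] dock [-0.0205 -0.0489  0.2646] th -74.84 F [0.5 1.  1. ] w 0.0543 q [-0.36  0.33  1.42  0.    1.39  0.95]
linear [  6.5  59.3 104.6] spin 13.7
```

Request:
{"method": "arm_command", "body": {
  "series": [
    {"linear":[4,30,20],"spin":7},
    {"linear":[6.5,59,40],"spin":13.7},
    {"linear":[6.5,59,75],"spin":13.7},
    {"linear":[6.5,59.3,104],"spin":13.7},
    {"linear":[6.5,59.3,104],"spin":13.7}
  ]
}}

```text
time_s: 3.98
ee_pos: [0.5815, -0.2505, 0.1538]
orientation: [1.0, 0.016, -0.006, -0.003]
force: [-1.0, 0.1, -1.6]
width: 0.0546
```

```bash
python3 - <<'E'
from plan import *
a=snap('top','t1.png'); b=snap('side','s1.png')
st(); to(dk(0,-.105,.131),-88.5)
for n in('top','side'): print([(d['score'],np.round(inv(w(n,d['point'])),4)) for d in eyes.pinpoint(n,'collar_tab')[:1]])
x=np.hstack([cv2.resize(a[110:230,280:400],(400,400),interpolation=2),cv2.resize(b[190:310,250:370],(400,400),interpolation=2)])
cv2.imwrite('pics/x1.png',x[:,:,::-1])
E
```

```text
t 4.08 ee [ 0.5851 -0.2514  0.1603] dock [-0.0006 -0.1024  0.1603] th -88.15 F [0.9 0.4 0.2] w 0.0547 q [-0.42  0.45  1.5   0.    1.19  1.11]
linear [ 0.6  2.6 29.3] spin 0.3
[(0.51, array([-0.0016, -0.1027,  0.1141]))]
[(0.59, array([ 0.0023, -0.1028,  0.1134]))]
```

View pics/x1.png

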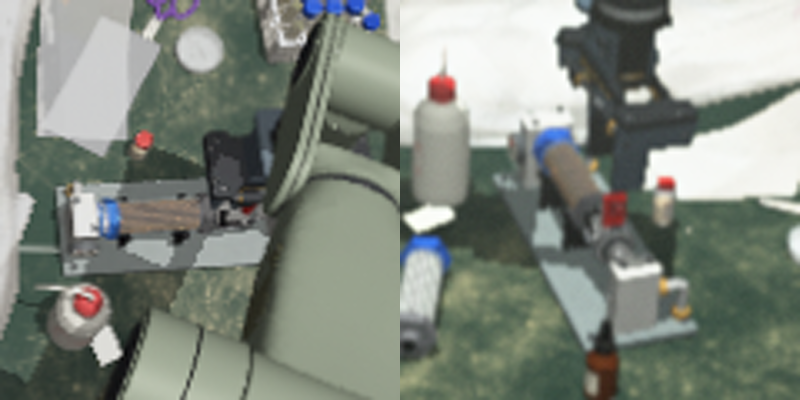

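Request:
{"method": "arm_command", "body": {
  "series": [
    {"linear":[0.6,2,15],"spin":0.3},
    {"linear":[0.6,2,29],"spin":0.3},
    {"linear":[0.6,2,29],"spin":0.3},
    {"linear":[0.6,2,29],"spin":0.3}
  ]
}}

```text
time_s: 4.52
ee_pos: [0.5867, -0.2534, 0.1334]
orientation: [1.0, 0.014, 0.001, 0.0]
force: [-0.0, -0.2, 0.6]
width: 0.0549
```

Request:
{"method": "arm_command", "body": {
  "series": [
    {"linear":[0,0,0],"spin":0},
    {"linear":[0,0,0],"spin":0},
    {"linear":[0,0,0],"spin":0},
    {"linear":[0,0,0],"spin":0},
    {"linear":[0,0,0],"spin":0}
  ],
  "fingers": -1,
  "newtons": 30
}}

```text
time_s: 4.93
ee_pos: [0.5861, -0.2535, 0.1321]
orientation: [1.0, 0.013, 0.0, 0.0]
force: [-0.2, 0.8, 0.1]
width: 0.0241
```

```bash
python3 - <<'E'
from plan import *
st()
E
```

```text
t 4.93 ee [ 0.5861 -0.2535  0.1321] dock [ 0.0004 -0.1046  0.1321] th -88.45 F [-0.2  0.8  0.1] w 0.0241 q [-0.43  0.48  1.53  0.    1.13  1.12]
```

Request:
{"method": "arm_command", "body": {
  "series": [
    {"linear":[0,0,0],"spin":0},
    {"linear":[0,0,0],"spin":0},
    {"linear":[0,0,0],"spin":0},
    {"linear":[0,0,0],"spin":0}
  ]
}}

```text
time_s: 5.27
ee_pos: [0.5859, -0.2535, 0.1316]
orientation: [1.0, 0.013, -0.0, -0.0]
force: [0.3, 0.6, -1.2]
width: 0.0005
```

```bash
python3 - <<'E'
from plan import *
st()
E
```

```text
t 5.27 ee [ 0.5859 -0.2535  0.1316] dock [ 0.0002 -0.1045  0.1316] th -88.46 F [ 0.3  0.6 -1.2] w 0.0005 q [-0.43  0.48  1.53  0.    1.13  1.12]
```

```bash
python3 - <<'E'
from plan import *
a=snap('top','t2.png'); b=snap('side','s2.png')
x=np.hstack([cv2.resize(a[140:220,300:380],(400,400),interpolation=2),cv2.resize(b[200:280,275:355],(400,400),interpolation=2)])
cv2.imwrite('pics/x2.png',x[:,:,::-1])
for n in('top','side'): print([(d['score'],np.round(inv(w(n,d['point'])),4)) for d in eyes.pinpoint(n,'collar_tab')[:2]])
g=dk(0,-.105,.125-.019); 
for n in('top','side'): print(proj(n,readout.get_state()['ee_pos']-np.array([0,0,.025])),proj(n,dk(0,-.105,.13)))
E
```

```text
[(0.64, array([-0.0017, -0.1059,  0.113 ]))]
[(0.61, array([ 0.0004, -0.1053,  0.1134]))]
[354.16160672 170.2812934 ] [355.93128027 168.60738278]
[314.27987764 253.21864618] [314.7897428  247.67462635]
```

View pics/x2.png

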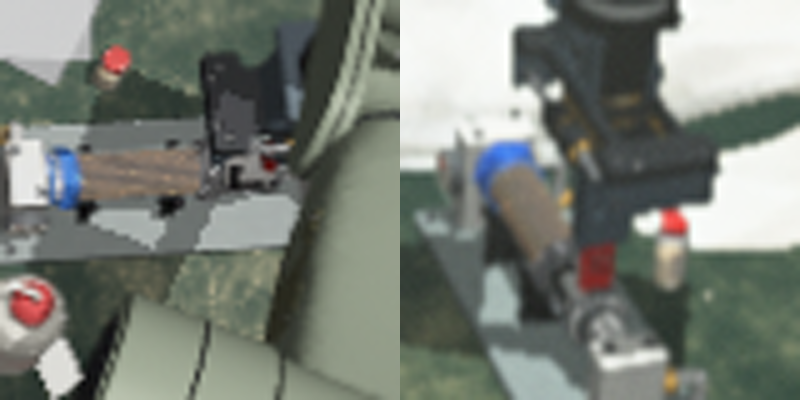

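```bash
python3 - <<'E'
from plan import *
p=readout.get_state()['ee_pos']
for n,f,(y0,x0),sc in(('top','t2.png',(140,310),8),('side','s2.png',(215,285),8)):
    a=cv2.imread('pics/'+f)[y0:y0+60,x0:x0+60]; a=cv2.resize(a,None,fx=sc,fy=sc,interpolation=cv2.INTER_CUBIC)
    def pl(pts,c):
        q=np.array([(proj(n,k)-[x0-.5,y0-.5])*sc for k in pts]);cv2.polylines(a,[np.round(q).astype(int).reshape(-1,1,2)],True,c,1)
    for s in(0,-.0135): 
        pl([p+[dx,s,dz] for dx,dz in((-.016,-.025),(.016,-.025),(.016,.03),(-.016,.03))],(0,255,255) if s else (0,255,0))
    for y in (-.1,-.11): pl([dk(dx,y,z) for dx,z in((-.012,.09),(.012,.09),(.012,.13),(-.012,.13))],(255,255,0))
    cv2.imwrite('pics/y_%s.png'%n,a)
a=cv2.imread('pics/y_top.png');b=cv2.imread('pics/y_side.png')
cv2.imwrite('pics/y.png',cv2.resize(np.hstack([a,b]),(800,400)))
E
```

```text
(no output)
```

View pics/y.png

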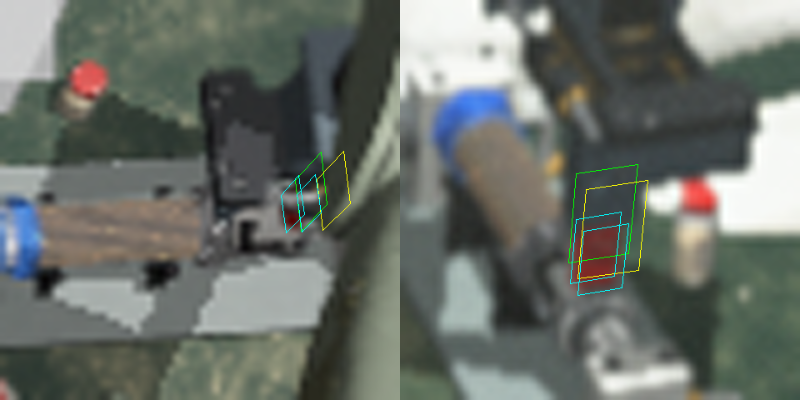

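```bash
python3 - <<'E'
from plan import *
p=np.array([0.5851,-0.2514,0.1603]); im={}
for n,f,(y0,x0),sc in(('side','s1.png',(190,285),8),):
    a=cv2.imread('pics/'+f)[y0:y0+75,x0:x0+75]; a=cv2.resize(a,None,fx=sc,fy=sc,interpolation=cv2.INTER_CUBIC)
    raw=a.copy()
    def pl(pts,c):
        q=np.array([(proj(n,k)-[x0-.5,y0-.5])*sc for k in pts]);cv2.polylines(a,[np.round(q).astype(int).reshape(-1,1,2)],True,c,1)
    for s in(.027,-.027): 
        pl([p+[dx,s,dz] for dx,dz in((-.016,-.025),(.016,-.025),(.016,.03),(-.016,.03))],(0,255,255) if s<0 else (0,255,0))
    for y in (-.1,-.11): pl([dk(dx,y,z) for dx,z in((-.012,.09),(.012,.09),(.012,.13),(-.012,.13))],(255,255,0))
    cv2.imwrite('pics/y3.png',cv2.resize(np.hstack([raw,a]),(800,400)))
E
```

```text
(no output)
```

View pics/y3.png

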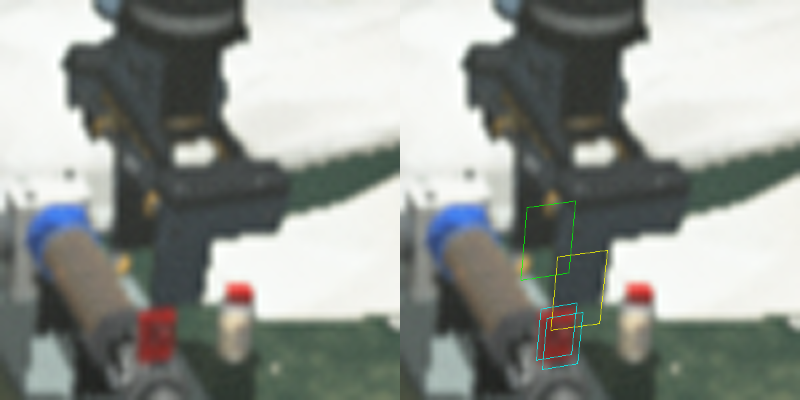

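The fingers closed on nothing. In the side view their tips sit about 20 mm higher than the reported pose implies. I'll open, go down a little and check again.

Request:
{"method": "arm_command", "body": {
  "series": [
    {"linear":[0,0,0],"spin":0},
    {"linear":[0,0,0],"spin":0},
    {"linear":[0,0,0],"spin":0},
    {"linear":[0,0,0],"spin":0},
    {"linear":[0,0,0],"spin":0}
  ],
  "fingers": 0
}}

```text
time_s: 5.88
ee_pos: [0.586, -0.2535, 0.1316]
orientation: [1.0, 0.013, 0.0, -0.0]
force: [0.5, 0.7, 0.6]
width: 0.0306
```

Request:
{"method": "arm_command", "body": {
  "series": [
    {"linear":[0,0,4],"spin":0},
    {"linear":[0,0,10],"spin":0},
    {"linear":[0,0,10],"spin":0},
    {"linear":[0,0,10],"spin":0}
  ]
}}

```text
time_s: 6.22
ee_pos: [0.5855, -0.2533, 0.1208]
orientation: [1.0, 0.014, -0.001, -0.0]
force: [-0.1, 0.5, -0.3]
width: 0.0457
```

```bash
cat > tip.py <<'E'
from plan import *
import sys
f=sys.argv[1]; st()
snap('side',f+'s.png'); s=readout.get_state(); p=s['ee_pos']; wd=s['width']
M=R.from_quat(s['orientation']).as_matrix(); n='side'
c=proj(n,p); x0,y0=int(c[0])-37,int(c[1])-37; sc=8
a=cv2.imread('pics/'+f+'s.png')[y0:y0+75,x0:x0+75]; a=cv2.resize(a,None,fx=sc,fy=sc,interpolation=cv2.INTER_CUBIC); raw=a.copy()
def pl(pts,c):
    q=np.array([(proj(n,k)-[x0-.5,y0-.5])*sc for k in pts]);cv2.polylines(a,[np.round(q).astype(int).reshape(-1,1,2)],True,c,1)
for sg in(1,-1):
    pl([p+M@np.array([dx,sg*wd/2,dz]) for dx,dz in((-.016,.025),(.016,.025),(.016,-.03),(-.016,-.03))],(0,255,255) if sg<0 else (0,255,0))
for y in (-.1,-.11): pl([dk(dx,y,z) for dx,z in((-.012,.09),(.012,.09),(.012,.13),(-.012,.13))],(255,255,0))
cv2.imwrite('pics/'+f+'.png',cv2.resize(np.hstack([raw,a]),(800,400)))
E
python3 tip.py z1
```

```text
t 6.22 ee [ 0.5855 -0.2533  0.1208] dock [-0.0002 -0.1043  0.1208] th -88.45 F [-0.1  0.5 -0.3] w 0.0457 q [-0.43  0.49  1.55  0.    1.11  1.12]
```

View pics/z1.png

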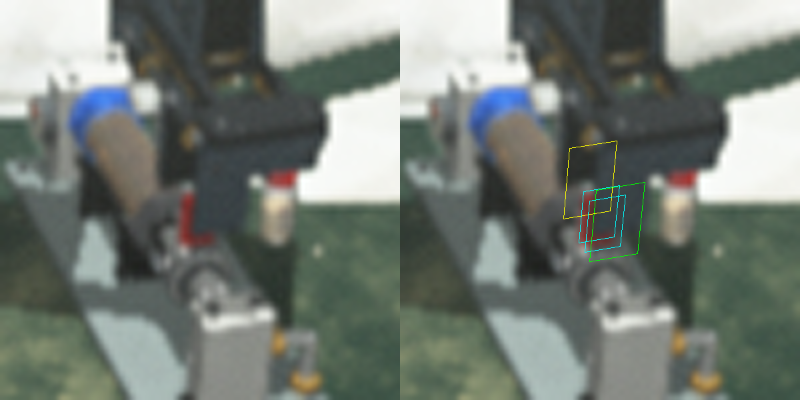

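Request:
{"method": "arm_command", "body": {
  "series": [
    {"linear":[0,0,6],"spin":0},
    {"linear":[0,0,6],"spin":0},
    {"linear":[0,0,6],"spin":0},
    {"linear":[0,0,6],"spin":0},
    {"linear":[0,0,6],"spin":0}
  ],
  "fingers": -1
}}

```text
time_s: 6.68
ee_pos: [0.5861, -0.2535, 0.1158]
orientation: [1.0, 0.013, 0.0, 0.0]
force: [-0.2, -0.2, 0.3]
width: 0.015
```

Request:
{"method": "arm_command", "body": {
  "series": [
    {"linear":[0,0,0],"spin":0},
    {"linear":[0,0,0],"spin":0},
    {"linear":[0,0,0],"spin":0}
  ]
}}

```text
time_s: 6.93
ee_pos: [0.586, -0.2527, 0.1158]
orientation: [1.0, 0.013, 0.0, -0.001]
force: [-0.8, 3.6, 1.4]
width: 0.0094
```

```bash
python3 tip.py z2
```

```text
t 6.93 ee [ 0.586  -0.2527  0.1158] dock [ 0.0003 -0.1037  0.1158] th -88.47 F [-0.8  3.6  1.4] w 0.0094 q [-0.43  0.49  1.55  0.    1.1   1.12]
```

View pics/z2.png

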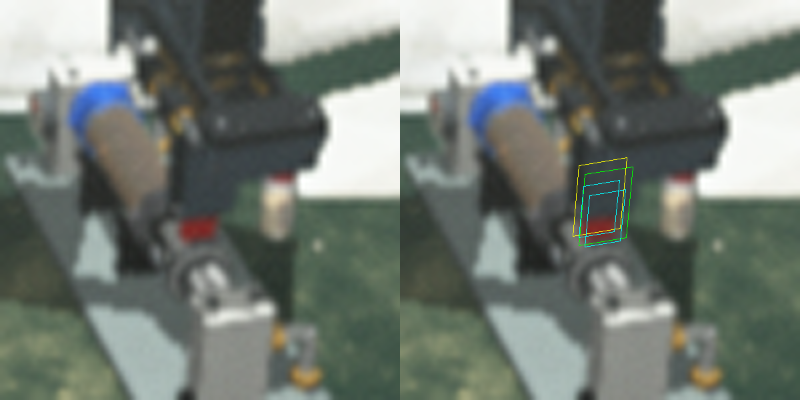

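Request:
{"method": "arm_command", "body": {
  "series": [
    {"linear":[0,8,0],"spin":0},
    {"linear":[0,16,0],"spin":0},
    {"linear":[0,24,0],"spin":0},
    {"linear":[0,29.5,0],"spin":0},
    {"linear":[0,29.5,0],"spin":0}
  ],
  "newtons": 45
}}

```text
time_s: 7.4
ee_pos: [0.5866, -0.2796, 0.1159]
orientation: [1.0, 0.013, -0.0, -0.004]
force: [-0.1, 12.5, 4.5]
width: 0.0097
```

```bash
python3 tip.py z3
```

```text
t 7.4 ee [ 0.5866 -0.2796  0.1159] dock [ 0.0002 -0.1307  0.1159] th -88.54 F [-0.1 12.5  4.5] w 0.0097 q [-0.47  0.51  1.52  0.01  1.12  1.08]
```

View pics/z3.png

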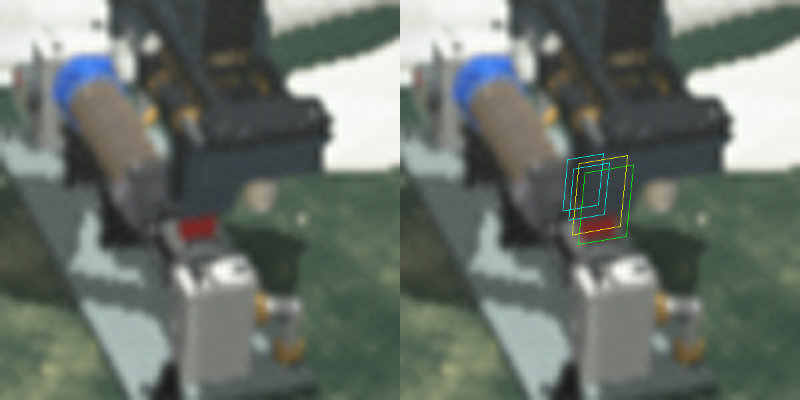

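Request:
{"method": "arm_command", "body": {
  "series": [
    {"linear":[0,2,0],"spin":0},
    {"linear":[0,3.5,0],"spin":0},
    {"linear":[0,3.5,0],"spin":0}
  ]
}}

```text
time_s: 7.7
ee_pos: [0.5867, -0.2821, 0.1159]
orientation: [1.0, 0.013, -0.0, -0.004]
force: [0.5, 12.8, 5.7]
width: 0.0099
```

```bash
python3 -c "
from plan import *
st()"
```

```text
t 7.7 ee [ 0.5867 -0.2821  0.1159] dock [ 0.0002 -0.1331  0.1159] th -88.51 F [ 0.5 12.8  5.7] w 0.0099 q [-0.47  0.51  1.52  0.01  1.12  1.07]
```

Request:
{"method": "arm_command", "body": {
  "series": [
    {"linear":[-7,1,0.5],"spin":0},
    {"linear":[-14,1,2],"spin":0},
    {"linear":[-21,1,4.5],"spin":0},
    {"linear":[-28,1,8.5],"spin":0},
    {"linear":[-28,1,8.5],"spin":0}
  ]
}}

```text
time_s: 8.12
ee_pos: [0.5626, -0.2848, 0.1103]
orientation: [1.0, 0.013, 0.005, -0.002]
force: [3.8, 13.5, 10.8]
width: 0.01
```

```bash
python3 tip.py z4
```

```text
t 8.12 ee [ 0.5626 -0.2848  0.1103] dock [-0.024  -0.1353  0.1103] th -88.52 F [ 3.8 13.5 10.8] w 0.01 q [-0.49  0.48  1.59  0.01  1.07  1.05]
```

View pics/z4.png

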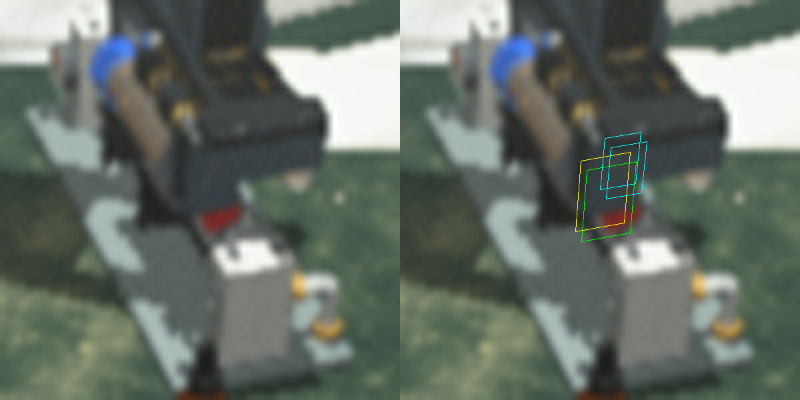

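Request:
{"method": "arm_command", "body": {
  "series": [
    {"linear":[-4,0,3],"spin":0},
    {"linear":[-8,0,6.5],"spin":0},
    {"linear":[-11,0,9],"spin":0},
    {"linear":[-12,0,10],"spin":0},
    {"linear":[-12,0,10],"spin":0}
  ]
}}

```text
time_s: 8.58
ee_pos: [0.5492, -0.2855, 0.1008]
orientation: [1.0, 0.013, 0.003, -0.002]
force: [-0.3, 13.5, 16.0]
width: 0.0095
```

```bash
python3 tip.py z5
```

```text
t 8.58 ee [ 0.5492 -0.2855  0.1008] dock [-0.0374 -0.1356  0.1008] th -88.49 F [-0.3 13.5 16. ] w 0.0095 q [-0.5   0.47  1.62  0.01  1.04  1.04]
```

View pics/z5.png

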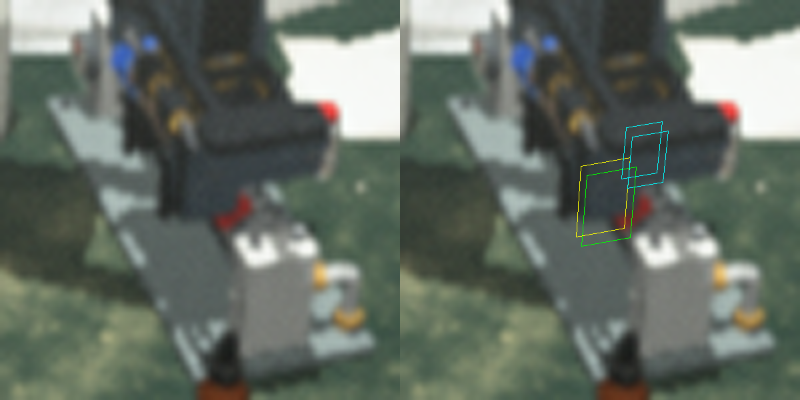

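Request:
{"method": "arm_command", "body": {
  "series": [
    {"linear":[0,-2.5,0],"spin":0},
    {"linear":[0,-5,0],"spin":0},
    {"linear":[0,-7.5,0],"spin":0},
    {"linear":[0,-10,0],"spin":0},
    {"linear":[0,-10,0],"spin":0}
  ]
}}

```text
time_s: 9.05
ee_pos: [0.5491, -0.2778, 0.1009]
orientation: [1.0, 0.014, 0.003, 0.0]
force: [-0.8, 6.8, 15.6]
width: 0.0096
```

```bash
python3 -c "
from plan import *
st()"
```

```text
t 9.05 ee [ 0.5491 -0.2778  0.1009] dock [-0.0373 -0.1279  0.1009] th -88.43 F [-0.8  6.8 15.6] w 0.0096 q [-0.49  0.47  1.64  0.    1.03  1.05]
```

Request:
{"method": "arm_command", "body": {
  "series": [
    {"linear":[0,-2,0],"spin":0},
    {"linear":[0,-2,-1],"spin":0},
    {"linear":[0,-2,-1],"spin":0},
    {"linear":[0,-2,-1],"spin":0},
    {"linear":[0,-2,-1],"spin":0}
  ],
  "fingers": -0.3
}}

```text
time_s: 9.47
ee_pos: [0.5463, -0.2769, 0.0976]
orientation: [1.0, 0.013, -0.0, -0.0]
force: [-0.1, -0.3, -0.9]
width: 0.0317
```

Request:
{"method": "arm_command", "body": {
  "series": [
    {"linear":[0,0,-20],"spin":0},
    {"linear":[0,0,-50],"spin":0},
    {"linear":[0,0,-90],"spin":0},
    {"linear":[0,30,-100],"spin":0},
    {"linear":[-30,30,-100],"spin":0}
  ]
}}

```text
time_s: 9.88
ee_pos: [0.5237, -0.3126, 0.2018]
orientation: [1.0, 0.014, 0.006, 0.004]
force: [1.8, -1.2, 0.0]
width: 0.0316
```

```bash
python3 - <<'E'
from plan import *
st(); a=snap('top','t6.png'); b=snap('side','s6.png')
for n in('top','side'): print([(d['score'],np.round(inv(w(n,d['point'])),4)) for d in eyes.pinpoint(n,'collar_tab')[:2]])
cv2.imwrite('pics/x6.png',np.hstack([cv2.resize(a[140:220,300:380],(400,400),interpolation=2),cv2.resize(b[200:280,275:355],(400,400),interpolation=2)])[:,:,::-1])
E
```

```text
t 9.88 ee [ 0.5237 -0.3126  0.2018] dock [-0.0636 -0.162   0.2018] th -88.41 F [ 1.8 -1.2  0. ] w 0.0316 q [-0.56  0.37  1.51 -0.    1.24  0.99]
[(0.59, array([-0.0284, -0.1279,  0.1051]))]
[(0.48, array([-0.0238, -0.1274,  0.1039]))]
```

View pics/x6.png

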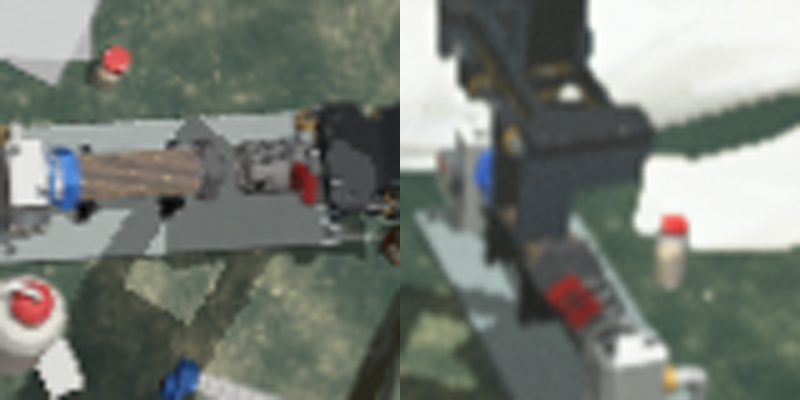

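```bash
python3 - <<'E'
from plan import *
to(dk(0,-.004,.20),1.5)
E
```

```text
linear [  70.3 -152.8   -2.1] spin -90.0
```

Request:
{"method": "arm_command", "body": {
  "series": [
    {"linear":[16,-30,-10],"spin":-7},
    {"linear":[32,-60,-20],"spin":-14},
    {"linear":[48,-90,-20],"spin":-21},
    {"linear":[64,-125,-20],"spin":-28},
    {"linear":[70,-153,-20],"spin":-35}
  ],
  "fingers": 1
}}

```text
time_s: 10.5
ee_pos: [0.5854, -0.1497, 0.2175]
orientation: [0.948, 0.317, 0.001, -0.0]
force: [1.2, 0.2, -0.8]
width: 0.0628
```

Request:
{"method": "arm_command", "body": {
  "series": [
    {"linear":[0,0,0],"spin":-7},
    {"linear":[0,0,0],"spin":-14},
    {"linear":[0,0,0],"spin":-21},
    {"linear":[0,0,0],"spin":-28},
    {"linear":[0,0,0],"spin":-35}
  ]
}}

```text
time_s: 10.92
ee_pos: [0.5838, -0.1517, 0.2174]
orientation: [0.809, 0.587, -0.0, -0.0]
force: [-0.8, 0.3, 0.3]
width: 0.0909
```

Request:
{"method": "arm_command", "body": {
  "series": [
    {"linear":[0,0,0],"spin":-7},
    {"linear":[0,0,0],"spin":-14},
    {"linear":[0,0,20],"spin":-20},
    {"linear":[0,0,40],"spin":-20},
    {"linear":[0,0,60],"spin":-20}
  ]
}}

```text
time_s: 11.33
ee_pos: [0.5839, -0.152, 0.1571]
orientation: [0.697, 0.717, 0.0, 0.0]
force: [0.3, -0.2, -0.9]
width: 0.0912
```

```bash
python3 - <<'E'
from plan import *
st(); to(dk(0,-.004,.11),1.5)
E
```

```text
t 11.33 ee [ 0.5839 -0.152   0.1571] dock [ 0.0009 -0.003   0.1571] th 1.6 F [ 0.3 -0.2 -0.9] w 0.0912 q [-0.27  0.4   1.59  0.    1.15 -0.3 ]
linear [-1.  -0.9 47.1] spin 0.1
```

Request:
{"method": "arm_command", "body": {
  "series": [
    {"linear":[-1,-0.9,25],"spin":0.1},
    {"linear":[-1,-0.9,50],"spin":0.1},
    {"linear":[-1,-0.9,50],"spin":0.1}
  ]
}}

```text
time_s: 11.58
ee_pos: [0.5793, -0.152, 0.1026]
orientation: [0.698, 0.716, -0.002, -0.005]
force: [-1.2, -0.6, -0.9]
width: 0.0911
```

```bash
python3 tip.py z7; python3 - <<'E'
from plan import *
a=snap('top','t7.png'); cv2.imwrite('pics/x7.png',cv2.resize(a[130:220,270:390],(800,600),interpolation=2)[:,:,::-1])
E
```

```text
t 11.58 ee [ 0.5793 -0.152   0.1026] dock [-0.0038 -0.0029  0.1026] th 1.49 F [-1.2 -0.6 -0.9] w 0.0911 q [-0.28  0.45  1.66  0.    1.04 -0.3 ]
```

View pics/z7.png

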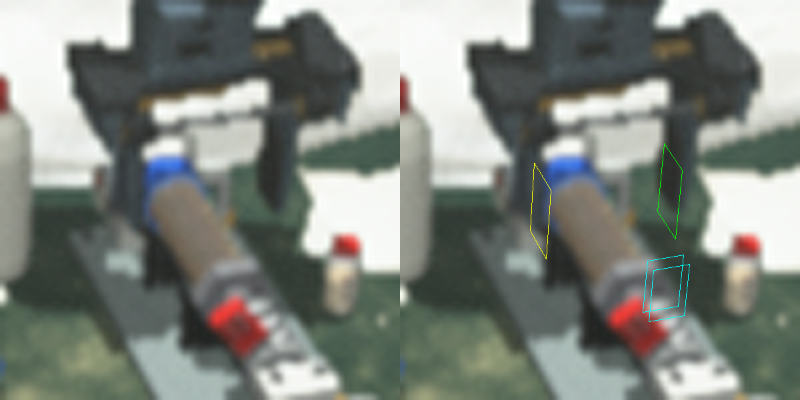

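View pics/x7.png

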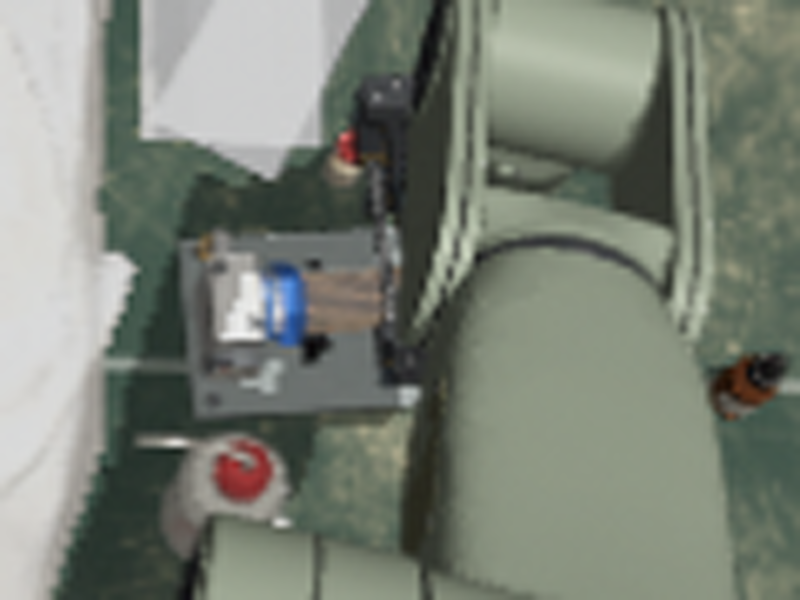

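Request:
{"method": "arm_command", "body": {
  "series": [
    {"linear":[0,0,20],"spin":0},
    {"linear":[0,0,40],"spin":0},
    {"linear":[0,0,58],"spin":0},
    {"linear":[0,0,58],"spin":0},
    {"linear":[0,0,58],"spin":0}
  ]
}}

```text
time_s: 12.1
ee_pos: [0.5833, -0.1536, 0.0512]
orientation: [0.698, 0.716, 0.0, 0.0]
force: [0.1, 0.0, 1.0]
width: 0.091
```

```bash
python3 tip.py z8
```

```text
t 12.1 ee [ 0.5833 -0.1536  0.0512] dock [ 0.0001 -0.0046  0.0512] th 1.46 F [0.1 0.  1. ] w 0.091 q [-0.28  0.5   1.72  0.    0.92 -0.3 ]
```

View pics/z8.png

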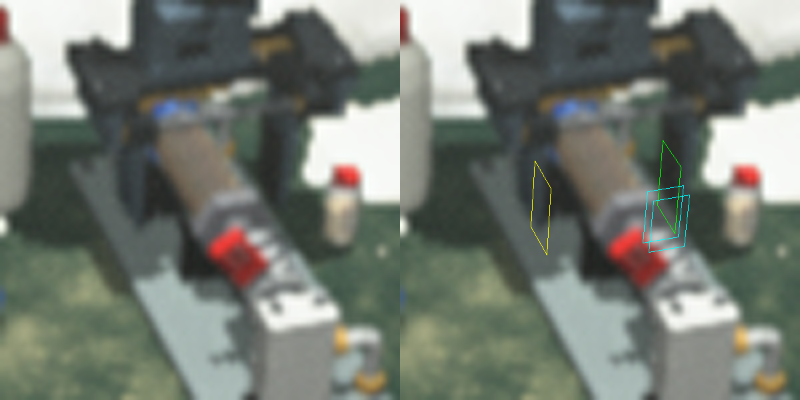

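Request:
{"method": "arm_command", "body": {
  "series": [
    {"linear":[0,0,1],"spin":0},
    {"linear":[0,0,1],"spin":0},
    {"linear":[0,0,1],"spin":0},
    {"linear":[0,0,1],"spin":0},
    {"linear":[0,0,1],"spin":0}
  ],
  "fingers": -1,
  "newtons": 25
}}

```text
time_s: 12.57
ee_pos: [0.5826, -0.1536, 0.0496]
orientation: [0.698, 0.716, 0.0, 0.0]
force: [-0.3, 0.3, -0.4]
width: 0.0607
```

Request:
{"method": "arm_command", "body": {
  "series": [
    {"linear":[0,0,0],"spin":0},
    {"linear":[0,0,0],"spin":0},
    {"linear":[0,0,0],"spin":0},
    {"linear":[0,0,0],"spin":0}
  ]
}}

```text
time_s: 12.9
ee_pos: [0.5835, -0.1537, 0.0495]
orientation: [0.698, 0.716, 0.001, 0.001]
force: [2.9, 0.9, -0.6]
width: 0.0435
```

```bash
python3 -c "
from plan import *
st()"
```

```text
t 12.9 ee [ 0.5835 -0.1537  0.0495] dock [ 0.0004 -0.0047  0.0495] th 1.43 F [ 2.9  0.9 -0.6] w 0.0435 q [-0.28  0.51  1.72  0.    0.91 -0.3 ]
```

Request:
{"method": "arm_command", "body": {
  "series": [
    {"linear":[-4,0,0],"spin":0},
    {"linear":[-8,0,0],"spin":0},
    {"linear":[-11,0,0],"spin":0},
    {"linear":[-11,0,0],"spin":0}
  ]
}}

```text
time_s: 13.23
ee_pos: [0.5835, -0.1613, 0.0496]
orientation: [0.699, 0.715, 0.003, -0.002]
force: [4.2, 13.1, 3.5]
width: 0.0435
```

```bash
python3 -c "
from plan import *
st()"
```

```text
t 13.23 ee [ 0.5835 -0.1613  0.0496] dock [ 0.0002 -0.0123  0.0496] th 1.3 F [ 4.2 13.1  3.5] w 0.0435 q [-0.29  0.51  1.71  0.01  0.92 -0.32]
```

```bash
python3 tip.py z9
```

```text
t 13.23 ee [ 0.5835 -0.1613  0.0496] dock [ 0.0002 -0.0123  0.0496] th 1.3 F [ 4.2 13.1  3.5] w 0.0435 q [-0.29  0.51  1.71  0.01  0.92 -0.32]
```

View pics/z9.png

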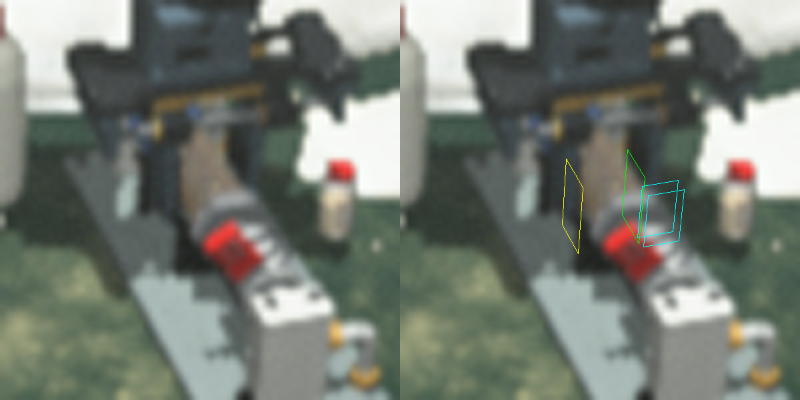

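Request:
{"method": "arm_command", "body": {
  "series": [
    {"linear":[0,0,0],"spin":0},
    {"linear":[0,0,0],"spin":0},
    {"linear":[-1.5,0,0],"spin":0},
    {"linear":[-3,0,0],"spin":0},
    {"linear":[-3,0,0],"spin":0}
  ],
  "newtons": 45
}}

```text
time_s: 13.7
ee_pos: [0.5835, -0.1615, 0.0497]
orientation: [0.699, 0.715, 0.004, -0.003]
force: [5.2, 22.6, 5.6]
width: 0.043
```

```bash
python3 tip.py z10;python3 - <<'E'
from plan import *
a=snap('top','t10.png'); cv2.imwrite('pics/x10.png',cv2.resize(a[150:200,290:350],(720,600),interpolation=2)[:,:,::-1])
for n in('top','side'): print([(d['score'],np.round(inv(w(n,d['point'])),4)) for d in eyes.pinpoint(n,'used_center')[:2]])
E
```

```text
t 13.7 ee [ 0.5835 -0.1615  0.0497] dock [ 0.0002 -0.0125  0.0497] th 1.27 F [ 5.2 22.6  5.6] w 0.043 q [-0.29  0.51  1.71  0.01  0.92 -0.33]
[(0.68, array([ 0.0053, -0.0054,  0.0753]))]
[(0.62, array([ 0.0011, -0.0093,  0.0692]))]
```

View pics/x10.png

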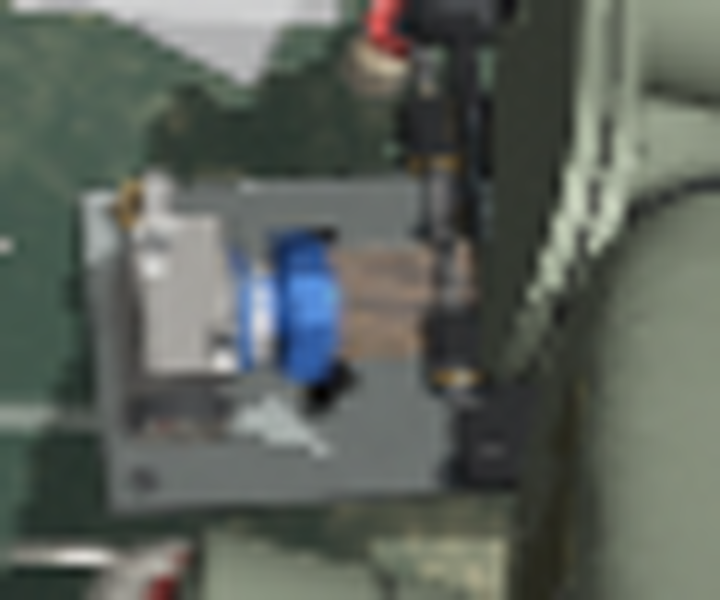

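The nose shows about 8 mm of slide, then a hard stop. A finger is touching the -y saddle, since I gripped a little too far to -y. I'll re-grip further to +y.

Request:
{"method": "arm_command", "body": {
  "series": [
    {"linear":[4,0,0],"spin":0},
    {"linear":[4,0,0],"spin":0},
    {"linear":[4,0,0],"spin":0},
    {"linear":[12,0,0],"spin":0},
    {"linear":[14,0,0],"spin":0}
  ],
  "fingers": 0.1,
  "newtons": 25
}}

```text
time_s: 14.32
ee_pos: [0.5814, -0.1535, 0.0488]
orientation: [0.698, 0.716, -0.001, -0.001]
force: [-0.6, 0.2, -0.1]
width: 0.0502
```

Request:
{"method": "arm_command", "body": {
  "series": [
    {"linear":[0,0,0],"spin":0},
    {"linear":[0,0,0],"spin":0},
    {"linear":[0,0,0],"spin":0},
    {"linear":[0,0,0],"spin":0}
  ],
  "fingers": -1
}}

```text
time_s: 14.65
ee_pos: [0.5833, -0.1538, 0.0493]
orientation: [0.698, 0.716, 0.001, 0.001]
force: [3.4, 1.6, -0.8]
width: 0.0435
```

```bash
python3 tip.py z11;python3 - <<'E'
from plan import *
a=snap('top','t11.png'); cv2.imwrite('pics/x11.png',cv2.resize(a[150:200,290:350],(720,600),interpolation=2)[:,:,::-1])
E
```

```text
t 14.65 ee [ 0.5833 -0.1538  0.0493] dock [ 0.0002 -0.0048  0.0493] th 1.43 F [ 3.4  1.6 -0.8] w 0.0435 q [-0.28  0.51  1.72  0.    0.91 -0.3 ]
```

View pics/x11.png

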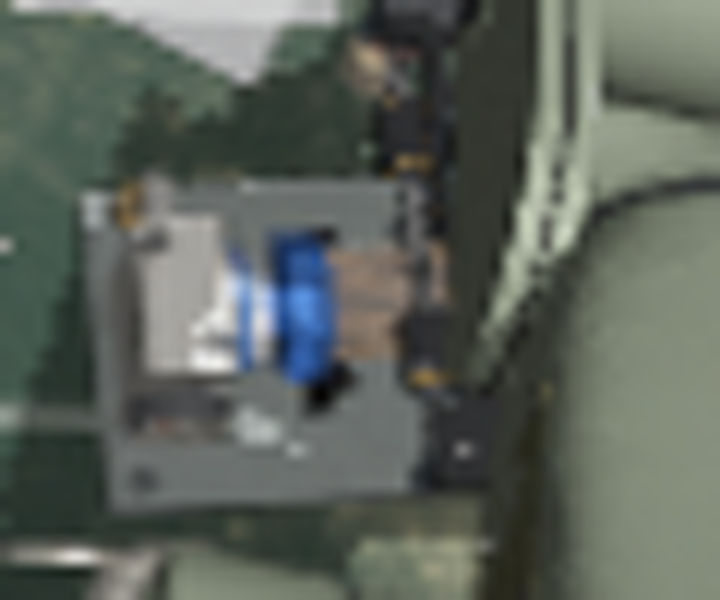

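Request:
{"method": "arm_command", "body": {
  "series": [
    {"linear":[-2,0,0],"spin":0},
    {"linear":[-3.5,0,0],"spin":0},
    {"linear":[-3.5,0,0],"spin":0}
  ]
}}

```text
time_s: 15.0
ee_pos: [0.5831, -0.1571, 0.0496]
orientation: [0.698, 0.716, 0.001, 0.0]
force: [4.1, 2.7, 1.8]
width: 0.0436
```

```bash
python3 tip.py z12
```

```text
t 15.0 ee [ 0.5831 -0.1571  0.0496] dock [-0.0001 -0.0081  0.0496] th 1.42 F [4.1 2.7 1.8] w 0.0436 q [-0.28  0.51  1.72  0.    0.92 -0.31]
```

Request:
{"method": "arm_command", "body": {
  "series": [
    {"linear":[0,0,-5],"spin":0},
    {"linear":[0,0,-10],"spin":0},
    {"linear":[0,0,-18],"spin":0},
    {"linear":[0,0,-26],"spin":0}
  ]
}}

```text
time_s: 15.38
ee_pos: [0.5813, -0.1572, 0.0753]
orientation: [0.698, 0.716, -0.001, -0.001]
force: [0.5, -0.3, -1.9]
width: 0.0437
```

```bash
python3 tip.py z13
```

```text
t 15.38 ee [ 0.5813 -0.1572  0.0753] dock [-0.0019 -0.0081  0.0753] th 1.44 F [ 0.5 -0.3 -1.9] w 0.0437 q [-0.28  0.48  1.69 -0.    0.98 -0.31]
```

View pics/z13.png

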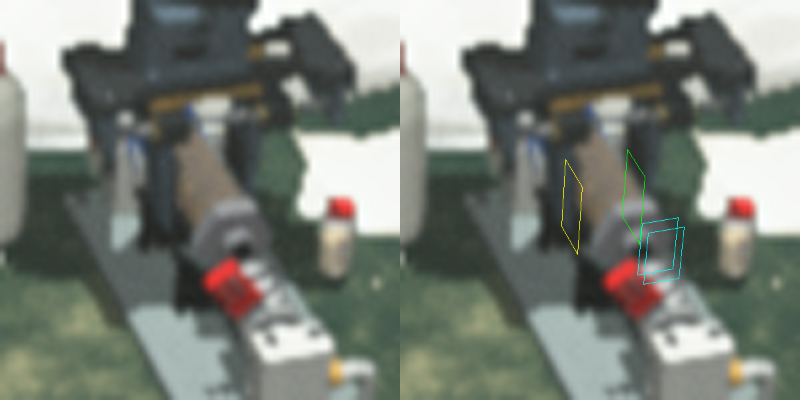

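```bash
python3 - <<'E'
from plan import *
to([.330,.282,.24],-36.7)
E
```

```text
linear [ 445.6 -241.4 -163.4] spin 38.1
```

Request:
{"method": "arm_command", "body": {
  "series": [
    {"linear":[0,0,-35],"spin":0},
    {"linear":[0,0,-70],"spin":0},
    {"linear":[0,0,-105],"spin":0},
    {"linear":[0,0,-140],"spin":0},
    {"linear":[10,-5,-165],"spin":0}
  ]
}}

```text
time_s: 15.85
ee_pos: [0.5783, -0.1488, 0.2439]
orientation: [0.699, 0.716, 0.001, 0.003]
force: [-0.4, -0.4, -1.0]
width: 0.0434
```

```bash
python3 - <<'E'
from plan import *
st();to([.330,.282,.24],-36.7)
E
```

```text
t 15.85 ee [ 0.5783 -0.1488  0.2439] dock [-0.0047  0.0003  0.2439] th 1.37 F [-0.4 -0.4 -1. ] w 0.0434 q [-0.27  0.34  1.47 -0.    1.33 -0.29]
linear [ 436.6 -237.9    1.7] spin 38.1
```

Request:
{"method": "arm_command", "body": {
  "series": [
    {"linear":[30,-16,0],"spin":3},
    {"linear":[65,-35,0],"spin":6},
    {"linear":[100,-54,0],"spin":9},
    {"linear":[135,-73,0],"spin":12},
    {"linear":[170,-92,0],"spin":15}
  ]
}}

```text
time_s: 16.27
ee_pos: [0.4792, 0.0215, 0.2405]
orientation: [0.787, 0.617, -0.0, 0.0]
force: [0.7, 0.4, -1.4]
width: 0.0438
```

```bash
python3 - <<'E'
from plan import *
st();to([.330,.282,.20],-36.7)
E
```

```text
t 16.27 ee [0.4792 0.0215 0.2405] dock [-0.0993  0.1731  0.2405] th -13.76 F [ 0.7  0.4 -1.4] w 0.0438 q [ 0.02  0.15  1.73 -0.    1.26  0.26]
linear [ 217.6 -206.9   40.4] spin 22.9
```

Request:
{"method": "arm_command", "body": {
  "series": [
    {"linear":[28,-27,0],"spin":5},
    {"linear":[56,-54,0],"spin":10},
    {"linear":[84,-81,0],"spin":15},
    {"linear":[112,-108,0],"spin":20},
    {"linear":[140,-133,0],"spin":22.9}
  ]
}}

```text
time_s: 16.68
ee_pos: [0.3826, 0.1886, 0.2407]
orientation: [0.894, 0.449, 0.0, 0.0]
force: [0.8, 0.1, -2.5]
width: 0.0437
```

```bash
python3 - <<'E'
from plan import *
st();to([.330,.282,.10],-36.7)
E
```

```text
t 16.68 ee [0.3826 0.1886 0.2407] dock [-0.1915  0.3427  0.2407] th -36.69 F [ 0.8  0.1 -2.5] w 0.0437 q [ 0.43  0.07  1.83 -0.    1.25  1.07]
linear [ 43.4 -98.  140.7] spin 0.0
```

Request:
{"method": "arm_command", "body": {
  "series": [
    {"linear":[16,-37,0],"spin":0},
    {"linear":[32,-73,0],"spin":0},
    {"linear":[43,-98,25],"spin":0},
    {"linear":[43,-98,60],"spin":0},
    {"linear":[43,-98,95],"spin":0}
  ]
}}

```text
time_s: 17.1
ee_pos: [0.3307, 0.2822, 0.1454]
orientation: [0.892, 0.452, 0.002, -0.0]
force: [0.1, 0.2, -2.0]
width: 0.0436
```

```bash
python3 - <<'E'
from plan import *
a=snap('top','t14.png'); b=snap('side','s14.png')
st();to([.330,.282,.06],-36.7)
cv2.imwrite('pics/x14.png',np.hstack([cv2.resize(a[200:280,185:265],(400,400),interpolation=2),cv2.resize(b[160:240,170:250],(400,400),interpolation=2)])[:,:,::-1])
E
```

```text
t 17.2 ee [0.3272 0.2778 0.1412] dock [-0.2446  0.4333  0.1412] th -36.37 F [-0.7 -1.2 -1.6] w 0.0428 q [ 0.68  0.16  1.98 -0.    1.01  1.31]
linear [ 6.   0.  81.2] spin 0.3
```

View pics/x14.png

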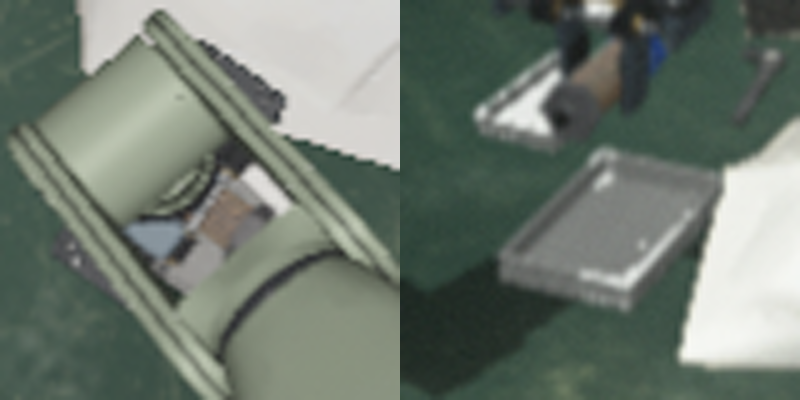

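Request:
{"method": "arm_command", "body": {
  "series": [
    {"linear":[0,0,25],"spin":0},
    {"linear":[0,0,55],"spin":0},
    {"linear":[0,0,85],"spin":0},
    {"linear":[0,0,100],"spin":0},
    {"linear":[0,0,105],"spin":0}
  ]
}}

```text
time_s: 17.62
ee_pos: [0.3312, 0.28, 0.0398]
orientation: [0.893, 0.45, -0.001, 0.0]
force: [0.2, -0.2, -1.1]
width: 0.0434
```

```bash
python3 - <<'E'
from plan import *
b=snap('side','s15.png')
st();to([.330,.282,.01],-36.7)
cv2.imwrite('pics/x15.png',cv2.resize(b[170:230,170:250],(800,600),interpolation=2)[:,:,::-1])
E
```

```text
t 17.67 ee [0.3316 0.2803 0.0401] dock [-0.2402  0.4357  0.0401] th -36.5 F [-0.8 -0.  -1.5] w 0.0439 q [ 0.68  0.31  2.11 -0.    0.72  1.31]
linear [ 0.5 -2.3 30.1] spin 0.2
```

View pics/x15.png

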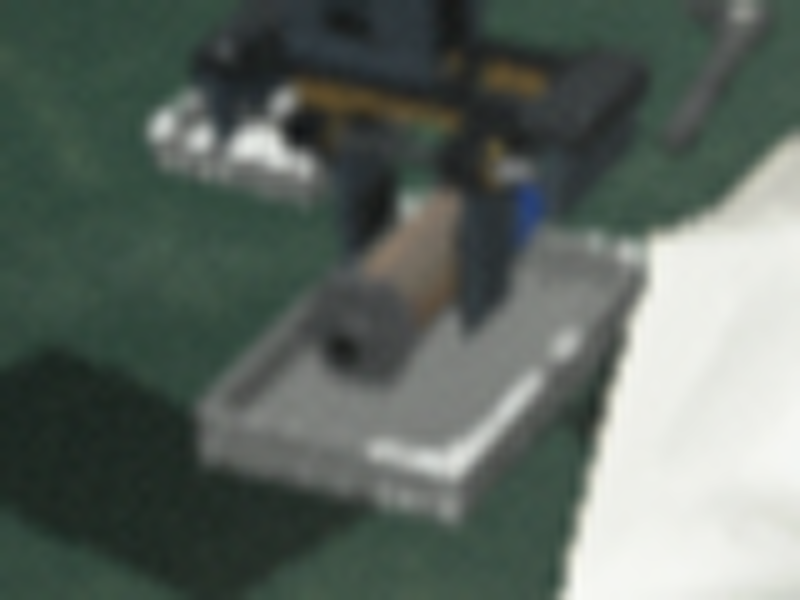

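Request:
{"method": "arm_command", "body": {
  "series": [
    {"linear":[0,-1,8],"spin":0},
    {"linear":[0,-1,16],"spin":0},
    {"linear":[0,-1,23],"spin":0},
    {"linear":[0,-1,29],"spin":0},
    {"linear":[0,-1,30],"spin":0}
  ]
}}

```text
time_s: 18.08
ee_pos: [0.33, 0.2809, 0.0095]
orientation: [0.893, 0.45, -0.001, 0.0]
force: [-0.2, -0.5, -1.3]
width: 0.0436
```

```bash
python3 - <<'E'
from plan import *
st()
E
```

```text
t 18.08 ee [0.33   0.2809 0.0095] dock [-0.2417  0.4363  0.0095] th -36.45 F [-0.2 -0.5 -1.3] w 0.0436 q [0.68 0.36 2.15 0.   0.64 1.31]
```

Request:
{"method": "arm_command", "body": {
  "series": [
    {"linear":[0,0,1],"spin":0},
    {"linear":[0,0,2],"spin":0},
    {"linear":[0,0,2],"spin":0}
  ]
}}

```text
time_s: 18.33
ee_pos: [0.3305, 0.2812, 0.0082]
orientation: [0.893, 0.45, 0.0, -0.0]
force: [0.6, -0.1, -1.7]
width: 0.0437
```

Request:
{"method": "arm_command", "body": {
  "series": [
    {"linear":[0,0,0],"spin":0},
    {"linear":[0,0,0],"spin":0},
    {"linear":[0,0,0],"spin":0},
    {"linear":[0,0,-1],"spin":0},
    {"linear":[0,0,-4],"spin":0}
  ],
  "fingers": 0.4
}}

```text
time_s: 18.75
ee_pos: [0.3303, 0.2811, 0.0122]
orientation: [0.893, 0.45, -0.0, 0.0]
force: [0.5, 1.4, -0.2]
width: 0.0639
```

Request:
{"method": "arm_command", "body": {
  "series": [
    {"linear":[0,0,-15],"spin":0},
    {"linear":[0,0,-40],"spin":0},
    {"linear":[0,0,-80],"spin":0},
    {"linear":[0,0,-120],"spin":0},
    {"linear":[0,0,-160],"spin":0}
  ]
}}

```text
time_s: 19.17
ee_pos: [0.3299, 0.2807, 0.1742]
orientation: [0.893, 0.45, -0.0, -0.0]
force: [1.2, 1.5, -0.6]
width: 0.064
```

```bash
python3 - <<'E'
from plan import *
b=snap('side','s16.png')
st()
cv2.imwrite('pics/x16.png',cv2.resize(b[170:230,170:250],(800,600),interpolation=2)[:,:,::-1])
E
```

```text
t 19.22 ee [0.3339 0.2841 0.1818] dock [-0.2377  0.4394  0.1818] th -36.45 F [2.9 2.1 5. ] w 0.0639 q [0.68 0.12 1.92 0.   1.09 1.31]
```

View pics/x16.png

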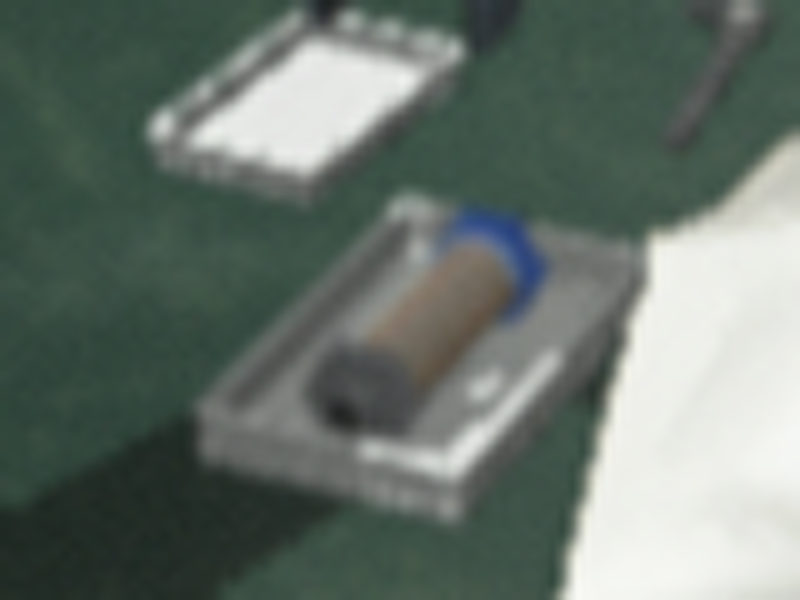

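```bash
python3 - <<'E'
from plan import *
snap('top','t17.png'); snap('side','s17.png')
for n in('top','side'):
    for k in ('fresh_center','fresh_inlet_tip'):
        for d in eyes.pinpoint(n,k)[:1]: print(n,k,d['score'],w(n,d['point']).round(4))
    for d in eyes.regions_of(n,'fresh_center')[:2]:
        m=d['mask'].astype(np.uint8); c=max(cv2.findContours(m,0,2)[0],key=cv2.contourArea)[:,0,:]
        pw=np.array([atz(n,x,0.030)[:2] for x in c]).astype(np.float32)
        r=cv2.minAreaRect(pw*1000); print(n,round(d['score'],2),m.sum(),np.round(r[0],1),np.round(r[1],1),round(r[2],1))
a=cv2.imread('pics/t17.png')[200:245,320:380]; cv2.imwrite('pics/x17.png',cv2.resize(a,(800,600),interpolation=2))
E
```

```text
top fresh_center 0.87 [ 0.39   -0.2328  0.0197]
top fresh_inlet_tip 0.65 [ 0.4161 -0.1656  0.0194]
top 0.6 331 [ 384.4 -234.1] [142.2  44.9] 66.3
side fresh_center 0.55 [ 0.3881 -0.2365  0.0214]
side fresh_inlet_tip 0.88 [ 0.4152 -0.1677  0.0224]
side 0.67 427 [ 384.5 -241.4] [172.2  46.4] 69.2
```

View pics/x17.png

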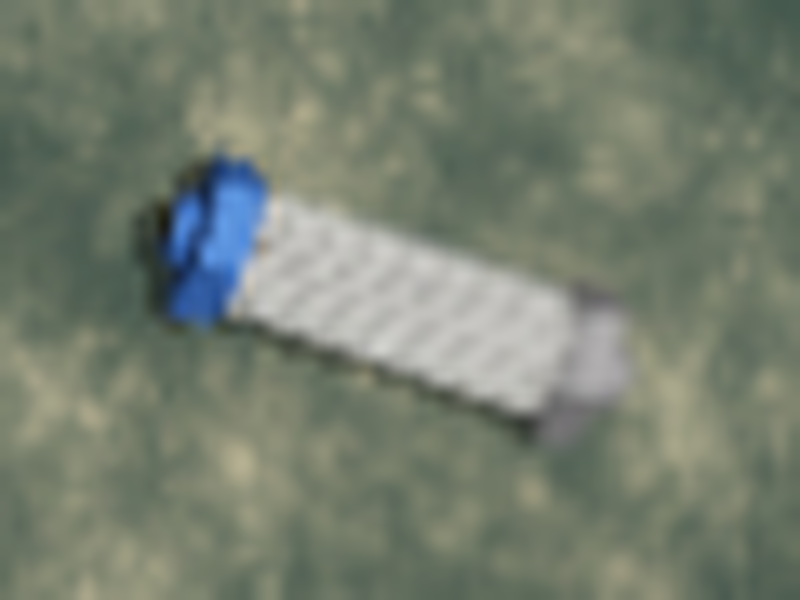

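```bash
python3 - <<'E'
from plan import *
f=lambda u,v:(320+u*.075-.5,200+v*.075-.5)
P=[atz('top',f(*q),.025)[:2] for q in((270,195),(575,290),(540,410),(235,318))]
P=np.array(P);print(P.round(4), P.mean(0).round(4))
for a,b in((1,0),(2,3)): d=P[b]-P[a]; print(np.hypot(*d),np.degrees(np.arctan2(d[1],d[0])))
to([.389,-.2345,.20],-20.5)
E
```

```text
[[ 0.4229 -0.1987]
 [ 0.3893 -0.2916]
 [ 0.3525 -0.2767]
 [ 0.385  -0.1842]] [ 0.3874 -0.2378]
0.09882098135428707 70.07568537335318
0.09799186011723053 70.64301372230062
linear [-379.1  353.7  -28.3] spin -16.0
```

Request:
{"method": "arm_command", "body": {
  "series": [
    {"linear":[-28,27,-15],"spin":-3},
    {"linear":[-56,53,-35],"spin":-6},
    {"linear":[-84,79,-45],"spin":-9},
    {"linear":[-112,105,-45],"spin":-12},
    {"linear":[-140,131,-45],"spin":-16}
  ],
  "fingers": 1
}}

```text
time_s: 20.03
ee_pos: [0.3524, 0.0892, 0.2171]
orientation: [0.82, 0.572, 0.0, 0.0]
force: [-0.1, 0.2, 0.4]
width: 0.0905
```

```bash
python3 - <<'E'
from plan import *
st();to([.3885,-.235,.20],-20)
E
```

```text
t 20.03 ee [0.3524 0.0892 0.2171] dock [-0.2243  0.2441  0.2171] th -20.23 F [-0.1  0.2  0.4] w 0.0905 q [ 0.22 -0.02  1.98 -0.    1.19  0.57]
linear [-291.7  145.9   17.1] spin -0.2
```

Request:
{"method": "arm_command", "body": {
  "series": [
    {"linear":[-36,18,0],"spin":-0.2},
    {"linear":[-72,36,0],"spin":-0.2},
    {"linear":[-108,54,0],"spin":-0.2},
    {"linear":[-144,72,0],"spin":-0.2},
    {"linear":[-180,90,0],"spin":-0.2}
  ]
}}

```text
time_s: 20.45
ee_pos: [0.3732, -0.1113, 0.2164]
orientation: [0.821, 0.572, -0.0, -0.001]
force: [1.3, -0.4, 1.1]
width: 0.0913
```

Request:
{"method": "arm_command", "body": {
  "series": [
    {"linear":[-36,18,0],"spin":0},
    {"linear":[-72,36,0],"spin":0},
    {"linear":[-105,52,30],"spin":0},
    {"linear":[-111.7,56,60],"spin":0},
    {"linear":[-111.7,56,95],"spin":0}
  ]
}}

```text
time_s: 20.87
ee_pos: [0.3887, -0.237, 0.1207]
orientation: [0.821, 0.57, 0.0, 0.001]
force: [0.5, 0.1, -1.0]
width: 0.0915
```

Request:
{"method": "arm_command", "body": {
  "series": [
    {"linear":[0,0,20],"spin":0},
    {"linear":[0,0,40],"spin":0},
    {"linear":[0,0,55],"spin":0},
    {"linear":[0,0,55],"spin":0}
  ]
}}

```text
time_s: 21.2
ee_pos: [0.3852, -0.232, 0.0635]
orientation: [0.82, 0.572, -0.002, -0.004]
force: [-0.6, -0.2, -0.4]
width: 0.0911
```

```bash
python3 tip.py z18; python3 - <<'E'
from plan import *
st();to([.3885,-.235,.01],-20)
E
```

```text
t 21.2 ee [ 0.3852 -0.232   0.0635] dock [-0.1999 -0.0779  0.0635] th -20.26 F [-0.6 -0.2 -0.4] w 0.0911 q [-0.57  0.29  2.05  0.    0.81 -0.21]
t 21.25 ee [ 0.3863 -0.2327  0.0652] dock [-0.1988 -0.0786  0.0652] th -20.26 F [-0.  -0.8 -0.8] w 0.0914 q [-0.57  0.29  2.05  0.    0.81 -0.21]
linear [-1.5  3.1 55.1] spin -0.3
```

View pics/z18.png

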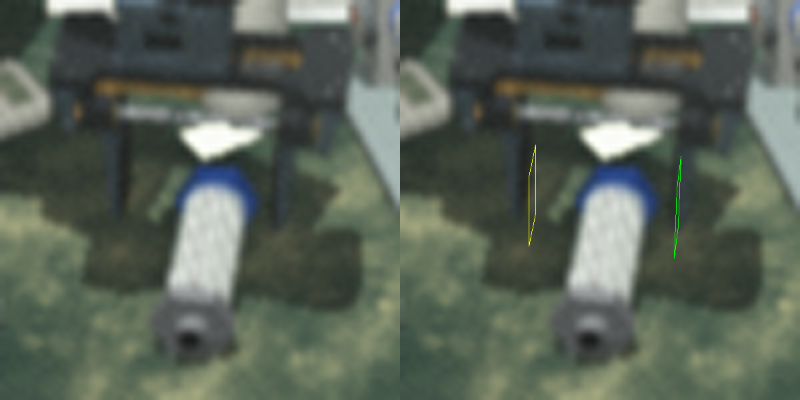

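Request:
{"method": "arm_command", "body": {
  "series": [
    {"linear":[-1,2,15],"spin":0},
    {"linear":[-1,2,30],"spin":0},
    {"linear":[-1,2,45],"spin":0},
    {"linear":[-1,2,54],"spin":0},
    {"linear":[-1,2,56],"spin":0}
  ]
}}

```text
time_s: 21.67
ee_pos: [0.389, -0.2349, 0.0105]
orientation: [0.82, 0.572, -0.0, -0.001]
force: [-0.1, 0.3, 0.5]
width: 0.0912
```

```bash
python3 tip.py z19
```

```text
t 21.67 ee [ 0.389  -0.2349  0.0105] dock [-0.1962 -0.0808  0.0105] th -20.25 F [-0.1  0.3  0.5] w 0.0912 q [-0.57  0.38  2.1   0.    0.66 -0.22]
```

View pics/z19.png

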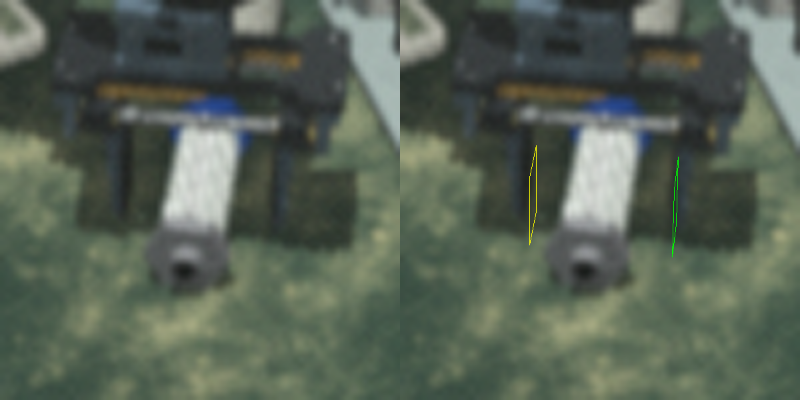

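Request:
{"method": "arm_command", "body": {
  "series": [
    {"linear":[0,0,2],"spin":0},
    {"linear":[0,0,4],"spin":0},
    {"linear":[0,0,4],"spin":0},
    {"linear":[0,0,4],"spin":0},
    {"linear":[0,0,4],"spin":0}
  ],
  "fingers": -1,
  "newtons": 25
}}

```text
time_s: 22.13
ee_pos: [0.3896, -0.2353, 0.0075]
orientation: [0.82, 0.572, 0.0, 0.0]
force: [-0.9, 0.4, -1.0]
width: 0.0605
```

Request:
{"method": "arm_command", "body": {
  "series": [
    {"linear":[0,0,0],"spin":0},
    {"linear":[0,0,0],"spin":0},
    {"linear":[0,0,0],"spin":0},
    {"linear":[0,0,0],"spin":0}
  ]
}}

```text
time_s: 22.47
ee_pos: [0.389, -0.2351, 0.0073]
orientation: [0.821, 0.572, -0.0, -0.0]
force: [-0.1, 0.5, 2.6]
width: 0.0435
```

```bash
python3 -c "
from plan import *
st()"
```

```text
t 22.47 ee [ 0.389  -0.2351  0.0073] dock [-0.1961 -0.081   0.0073] th -20.28 F [-0.1  0.5  2.6] w 0.0435 q [-0.57  0.38  2.11  0.    0.65 -0.22]
```

Request:
{"method": "arm_command", "body": {
  "series": [
    {"linear":[0,0,-20],"spin":0},
    {"linear":[0,0,-55],"spin":0},
    {"linear":[0,0,-95],"spin":0},
    {"linear":[0,0,-135],"spin":0},
    {"linear":[0,0,-165],"spin":0}
  ]
}}

```text
time_s: 22.88
ee_pos: [0.3897, -0.2354, 0.1748]
orientation: [0.82, 0.572, 0.001, 0.001]
force: [0.3, -0.4, -3.2]
width: 0.0434
```

```bash
python3 - <<'E'
from plan import *
st();to(dk(.0007,-.005,.17),1.5)
E
```

```text
t 22.88 ee [ 0.3897 -0.2354  0.1748] dock [-0.1955 -0.0813  0.1748] th -20.24 F [ 0.3 -0.4 -3.2] w 0.0434 q [-0.57  0.16  1.89  0.    1.09 -0.22]
linear [143.6 153.9   5.1] spin -21.7
```

Request:
{"method": "arm_command", "body": {
  "series": [
    {"linear":[24,26,-10],"spin":-4},
    {"linear":[50,53,-10],"spin":-9},
    {"linear":[77,82,-10],"spin":-14},
    {"linear":[104,111,-10],"spin":-19},
    {"linear":[131,140,-10],"spin":-21.7}
  ]
}}

```text
time_s: 23.3
ee_pos: [0.5671, -0.1597, 0.1815]
orientation: [0.697, 0.717, -0.0, -0.001]
force: [0.8, -1.3, -2.4]
width: 0.0439
```

Request:
{"method": "arm_command", "body": {
  "series": [
    {"linear":[0,5,0],"spin":0},
    {"linear":[0,5,0],"spin":0},
    {"linear":[0,5,0],"spin":0}
  ]
}}

```text
time_s: 23.55
ee_pos: [0.5701, -0.1604, 0.1809]
orientation: [0.698, 0.716, -0.001, -0.001]
force: [-0.4, -0.2, -3.5]
width: 0.0436
```

```bash
python3 - <<'E'
from plan import *
b=snap('side','s20.png');a=snap('top','t20.png')
st();to(dk(.0007,-.005,.11),1.5)
for n in('top','side'):
    for k in ('fresh_center','fresh_inlet_tip'):
        print(n,k,[(d['score'],np.round(inv(w(n,d['point'])),4)) for d in eyes.pinpoint(n,k)[:2]])
cv2.imwrite('pics/x20.png',np.hstack([cv2.resize(a[140:220,290:370],(400,400),interpolation=2),cv2.resize(b[180:260,265:345],(400,400),interpolation=2)])[:,:,::-1])
E
```

```text
t 23.65 ee [ 0.5695 -0.161   0.1816] dock [-0.0139 -0.0116  0.1816] th 1.39 F [-0.7 -0.8 -1.9] w 0.0437 q [-0.29  0.37  1.58 -0.    1.2  -0.32]
linear [ 6.6 14.7 71.6] spin -0.1
top fresh_center [(0.75, array([-0.011 , -0.0094,  0.193 ]))]
top fresh_inlet_tip [(0.62, array([-0.0147,  0.063 ,  0.1939])), (0.16, array([-0.0614, -0.237 ,  0.0435]))]
side fresh_center [(0.55, array([-0.0139, -0.0104,  0.1953]))]
side fresh_inlet_tip [(0.88, array([-0.0149,  0.0629,  0.1952]))]
```

View pics/x20.png

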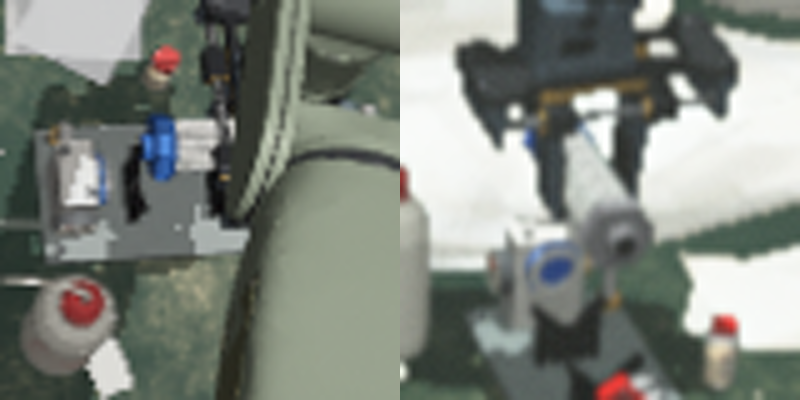

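Request:
{"method": "arm_command", "body": {
  "series": [
    {"linear":[0,8,20],"spin":0},
    {"linear":[0,14.5,40],"spin":0},
    {"linear":[0,14.5,65],"spin":0},
    {"linear":[0,14.5,85],"spin":0},
    {"linear":[0,14.5,85],"spin":0}
  ]
}}

```text
time_s: 24.27
ee_pos: [0.5821, -0.1597, 0.0931]
orientation: [0.698, 0.716, -0.002, -0.004]
force: [-0.5, 0.6, -3.1]
width: 0.0436
```

Request:
{"method": "arm_command", "body": {
  "series": [
    {"linear":[0,0,0],"spin":0},
    {"linear":[0,0,0],"spin":0}
  ]
}}

```text
time_s: 24.43
ee_pos: [0.5864, -0.1608, 0.0987]
orientation: [0.698, 0.716, 0.001, 0.001]
force: [0.4, -0.5, -2.0]
width: 0.0433
```

```bash
python3 - <<'E'
from plan import *
b=snap('side','s21.png');a=snap('top','t21.png')
st()
for n in('top','side'):
    for k in ('fresh_center','fresh_inlet_tip'):
        print(n,k,[(d['score'],np.round(inv(w(n,d['point'])),4)) for d in eyes.pinpoint(n,k)[:1]])
cv2.imwrite('pics/x21.png',np.hstack([cv2.resize(a[150:200,290:340],(400,400),interpolation=2),cv2.resize(b[210:260,280:330],(400,400),interpolation=2)])[:,:,::-1])
E
```

```text
t 24.53 ee [ 0.5867 -0.1608  0.0992] dock [ 0.0034 -0.0119  0.0992] th 1.43 F [-0.8  0.8 -2.7] w 0.044 q [-0.29  0.46  1.65  0.    1.03 -0.31]
top fresh_center [(0.7, array([ 0.0075, -0.0101,  0.1123]))]
top fresh_inlet_tip [(0.49, array([0.0034, 0.0626, 0.1142]))]
side fresh_center [(0.63, array([-0.0003, -0.014 ,  0.1141]))]
side fresh_inlet_tip [(0.64, array([0.0032, 0.0622, 0.1141]))]
```

View pics/x21.png

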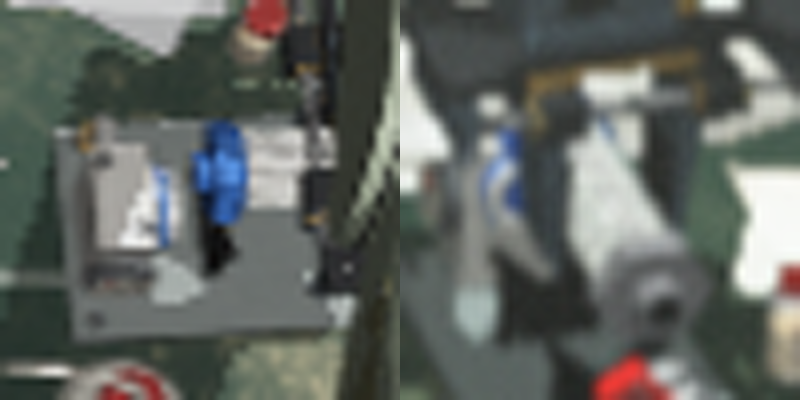

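Request:
{"method": "arm_command", "body": {
  "series": [
    {"linear":[0.3,-2.6,6],"spin":0},
    {"linear":[0.3,-2.6,15],"spin":0},
    {"linear":[0.3,-2.6,24],"spin":0},
    {"linear":[0.3,-2.6,32],"spin":0},
    {"linear":[0.3,-2.6,34],"spin":0}
  ]
}}

```text
time_s: 25.15
ee_pos: [0.5815, -0.1597, 0.0607]
orientation: [0.698, 0.716, -0.001, -0.002]
force: [-0.9, 0.7, -2.3]
width: 0.0435
```

Request:
{"method": "arm_command", "body": {
  "series": [
    {"linear":[0,0,0],"spin":0},
    {"linear":[0,0,0],"spin":0}
  ]
}}

```text
time_s: 25.32
ee_pos: [0.583, -0.1601, 0.0628]
orientation: [0.698, 0.716, -0.0, -0.0]
force: [0.2, -0.6, -3.2]
width: 0.0434
```

```bash
python3 - <<'E'
from plan import *
st()
b=snap('side','s22.png');a=snap('top','t22.png')
cv2.imwrite('pics/x22.png',np.hstack([cv2.resize(a[150:200,290:340],(400,400),interpolation=2),cv2.resize(b[210:260,280:330],(400,400),interpolation=2)])[:,:,::-1])
E
```

```text
t 25.32 ee [ 0.583  -0.1601  0.0628] dock [-0.0003 -0.0111  0.0628] th 1.44 F [ 0.2 -0.6 -3.2] w 0.0434 q [-0.29  0.49  1.7   0.    0.95 -0.31]
```

View pics/x22.png

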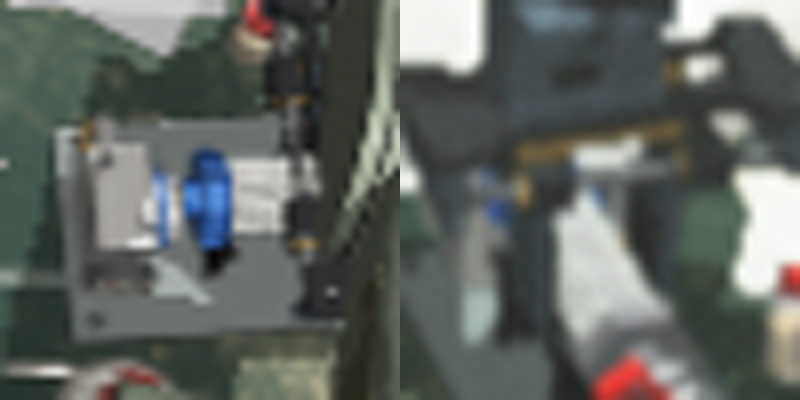

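Request:
{"method": "arm_command", "body": {
  "series": [
    {"linear":[-0.3,0.8,3],"spin":0},
    {"linear":[-0.3,0.8,5],"spin":0},
    {"linear":[-0.3,0.8,7],"spin":0},
    {"linear":[-0.3,0.8,7],"spin":0}
  ]
}}

```text
time_s: 25.75
ee_pos: [0.5837, -0.1597, 0.0559]
orientation: [0.698, 0.716, 0.0, -0.0]
force: [0.3, 2.0, -1.7]
width: 0.0437
```

```bash
python3 - <<'E'
from plan import *
st()
E
```

```text
t 25.75 ee [ 0.5837 -0.1597  0.0559] dock [ 0.0005 -0.0107  0.0559] th 1.42 F [ 0.3  2.  -1.7] w 0.0437 q [-0.29  0.5   1.71  0.    0.93 -0.31]
```

Request:
{"method": "arm_command", "body": {
  "series": [
    {"linear":[0,0,1],"spin":0},
    {"linear":[0,0,2],"spin":0},
    {"linear":[0,0,2.5],"spin":0},
    {"linear":[0,0,2.5],"spin":0}
  ]
}}

```text
time_s: 26.08
ee_pos: [0.5839, -0.1597, 0.0544]
orientation: [0.698, 0.716, 0.0, -0.0]
force: [0.3, 5.1, 3.6]
width: 0.0435
```

```bash
python3 - <<'E'
from plan import *
st()
E
```

```text
t 26.08 ee [ 0.5839 -0.1597  0.0544] dock [ 0.0007 -0.0108  0.0544] th 1.46 F [0.3 5.1 3.6] w 0.0435 q [-0.29  0.5   1.71  0.    0.93 -0.31]
```

Request:
{"method": "arm_command", "body": {
  "series": [
    {"linear":[2,0,0],"spin":0},
    {"linear":[4,0,0],"spin":0},
    {"linear":[6,0,0],"spin":0},
    {"linear":[8,0,0],"spin":0},
    {"linear":[8,0,0],"spin":0}
  ]
}}

```text
time_s: 26.5
ee_pos: [0.5836, -0.155, 0.0544]
orientation: [0.697, 0.717, -0.002, 0.002]
force: [-2.8, -6.2, 5.4]
width: 0.0432
```

```bash
python3 - <<'E'
from plan import *
st()
E
```

```text
t 26.5 ee [ 0.5836 -0.155   0.0544] dock [ 0.0004 -0.006   0.0544] th 1.57 F [-2.8 -6.2  5.4] w 0.0432 q [-0.28  0.5   1.71 -0.01  0.93 -0.3 ]
```

```bash
python3 - <<'E'
from plan import *
b=snap('side','s23.png');a=snap('top','t23.png')
cv2.imwrite('pics/x23.png',np.hstack([cv2.resize(a[155:195,290:330],(400,400),interpolation=2),cv2.resize(b[210:260,280:330],(400,400),interpolation=2)])[:,:,::-1])
for n in('top','side'):
    for k in ('fresh_center','fresh_inlet_tip'):
        print(n,k,[(d['score'],np.round(inv(w(n,d['point'])),4)) for d in eyes.pinpoint(n,k)[:1]])
E
```

```text
top fresh_center [(0.66, array([ 0.0004, -0.0081,  0.0666]))]
top fresh_inlet_tip [(0.46, array([0.0014, 0.0674, 0.0702]))]
side fresh_center [(0.55, array([-0.0023, -0.0064,  0.0685]))]
side fresh_inlet_tip [(0.81, array([0.    , 0.0668, 0.0712]))]
```

View pics/x23.png

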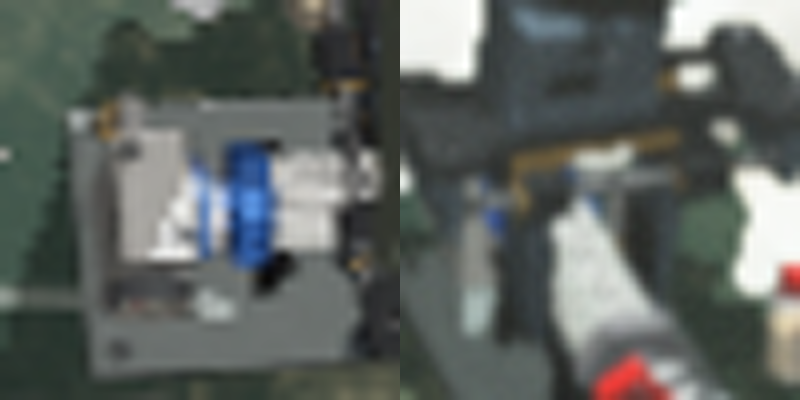

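Request:
{"method": "arm_command", "body": {
  "series": [
    {"linear":[0,0,-1],"spin":0},
    {"linear":[1.5,0,-1.2],"spin":0},
    {"linear":[3,0,-1.2],"spin":0},
    {"linear":[4,0,-1.2],"spin":0},
    {"linear":[4,0,-1.2],"spin":0}
  ]
}}

```text
time_s: 27.22
ee_pos: [0.5835, -0.1482, 0.0547]
orientation: [0.698, 0.716, -0.0, 0.0]
force: [-0.6, -1.4, -0.2]
width: 0.0437
```

```bash
python3 - <<'E'
from plan import *
st()
E
```

```text
t 27.22 ee [ 0.5835 -0.1482  0.0547] dock [0.0005 0.0008 0.0547] th 1.47 F [-0.6 -1.4 -0.2] w 0.0437 q [-0.27  0.5   1.71 -0.    0.93 -0.29]
```

Request:
{"method": "arm_command", "body": {
  "series": [
    {"linear":[1.5,0,0],"spin":0},
    {"linear":[3,0,0],"spin":0},
    {"linear":[4,0,0],"spin":0},
    {"linear":[4,0,0],"spin":0}
  ]
}}

```text
time_s: 27.55
ee_pos: [0.5837, -0.1477, 0.0549]
orientation: [0.697, 0.717, -0.002, 0.003]
force: [-1.0, -12.9, -2.3]
width: 0.0433
```

```bash
python3 - <<'E'
from plan import *
st()
b=snap('side','s24.png');a=snap('top','t24.png')
cv2.imwrite('pics/x24.png',np.hstack([cv2.resize(a[155:195,290:330],(400,400),interpolation=2),cv2.resize(b[210:260,280:330],(400,400),interpolation=2)])[:,:,::-1])
E
```

```text
t 27.55 ee [ 0.5837 -0.1477  0.0549] dock [0.0008 0.0013 0.0549] th 1.61 F [ -1.  -12.9  -2.3] w 0.0433 q [-0.26  0.5   1.72 -0.01  0.92 -0.29]
```

View pics/x24.png

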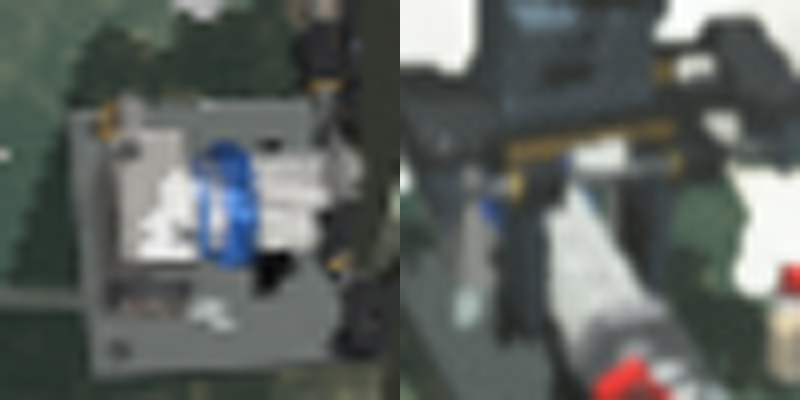

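Request:
{"method": "arm_command", "body": {
  "series": [
    {"linear":[-3,0,0],"spin":0},
    {"linear":[-3,0,0],"spin":0},
    {"linear":[-3,0,0],"spin":0},
    {"linear":[-3,0,0],"spin":0},
    {"linear":[-3,0,0],"spin":0}
  ],
  "fingers": 0.5
}}

```text
time_s: 28.07
ee_pos: [0.5835, -0.1468, 0.0549]
orientation: [0.698, 0.716, 0.0, -0.0]
force: [-0.3, 0.4, -0.1]
width: 0.0685
```

Request:
{"method": "arm_command", "body": {
  "series": [
    {"linear":[0,0,-15],"spin":0},
    {"linear":[0,0,-45],"spin":0},
    {"linear":[0,0,-80],"spin":0},
    {"linear":[0,0,-115],"spin":0},
    {"linear":[0,0,-140],"spin":0}
  ]
}}

```text
time_s: 28.48
ee_pos: [0.5843, -0.1471, 0.1982]
orientation: [0.698, 0.716, 0.001, 0.001]
force: [0.0, 0.1, -0.5]
width: 0.0687
```

```bash
python3 - <<'E'
from plan import *
st(); to(dk(-.036,-.129,.19),-88.5)
E
```

```text
t 28.48 ee [ 0.5843 -0.1471  0.1982] dock [0.0013 0.0019 0.1982] th 1.47 F [ 0.   0.1 -0.5] w 0.0687 q [-0.27  0.37  1.53  0.    1.24 -0.29]
linear [-130.9  -37.3    8.1] spin 90.0
```

Request:
{"method": "arm_command", "body": {
  "series": [
    {"linear":[-26,-7,0],"spin":7},
    {"linear":[-52,-15,0],"spin":14},
    {"linear":[-78,-22,0],"spin":21},
    {"linear":[-104,-30,0],"spin":28},
    {"linear":[-131,-37,0],"spin":35}
  ],
  "fingers": 0
}}

```text
time_s: 28.9
ee_pos: [0.5493, -0.2797, 0.195]
orientation: [0.882, 0.471, 0.0, -0.0]
force: [0.6, -0.3, -0.5]
width: 0.046
```

Request:
{"method": "arm_command", "body": {
  "series": [
    {"linear":[0,0,0],"spin":7},
    {"linear":[0,0,0],"spin":14},
    {"linear":[0,0,0],"spin":21},
    {"linear":[0,0,0],"spin":28},
    {"linear":[0,0,0],"spin":35}
  ]
}}

```text
time_s: 29.32
ee_pos: [0.5497, -0.2789, 0.1948]
orientation: [0.983, 0.183, 0.0, -0.0]
force: [0.6, 0.6, -0.1]
width: 0.0461
```

Request:
{"method": "arm_command", "body": {
  "series": [
    {"linear":[0,0,0],"spin":7},
    {"linear":[0,0,0],"spin":14},
    {"linear":[0,0,15],"spin":20},
    {"linear":[0,0,35],"spin":20},
    {"linear":[0,0,50],"spin":20}
  ]
}}

```text
time_s: 29.73
ee_pos: [0.5496, -0.2786, 0.1439]
orientation: [1.0, 0.013, -0.0, -0.0]
force: [-1.3, 0.5, 0.1]
width: 0.0454
```

Request:
{"method": "arm_command", "body": {
  "series": [
    {"linear":[0,0,5],"spin":0},
    {"linear":[0,0,5],"spin":0}
  ]
}}

```text
time_s: 29.9
ee_pos: [0.549, -0.2785, 0.1384]
orientation: [1.0, 0.013, -0.001, -0.001]
force: [-0.5, 0.3, 0.4]
width: 0.0452
```

```bash
python3 tip.py z25; python3 - <<'E'
from plan import *
a=snap('top','t25.png'); cv2.imwrite('pics/x25.png',cv2.resize(a[140:210,290:370],(800,600),interpolation=2)[:,:,::-1])
for n in('top','side'): print([(d['score'],np.round(inv(w(n,d['point'])),4)) for d in eyes.pinpoint(n,'collar_tab')[:1]],[(d['score'],np.round(inv(w(n,d['point'])),4)) for d in eyes.pinpoint(n,'fresh_center')[:1]])
to(dk(-.0373,-.1279,.1),-88.5)
E
```

```text
t 29.9 ee [ 0.549  -0.2785  0.1384] dock [-0.0374 -0.1285  0.1384] th -88.54 F [-0.5  0.3  0.4] w 0.0452 q [-0.49  0.44  1.58  0.    1.13  1.06]
[(0.49, array([-0.027 , -0.1272,  0.1019]))] [(0.77, array([0.003 , 0.0009, 0.0658]))]
[(0.72, array([-0.0037,  0.0625,  0.0703]))] [(0.51, array([-0.0028, -0.0004,  0.0698]))]
linear [-1.3 -1.7 41. ] spin -0.1
```

View pics/z25.png

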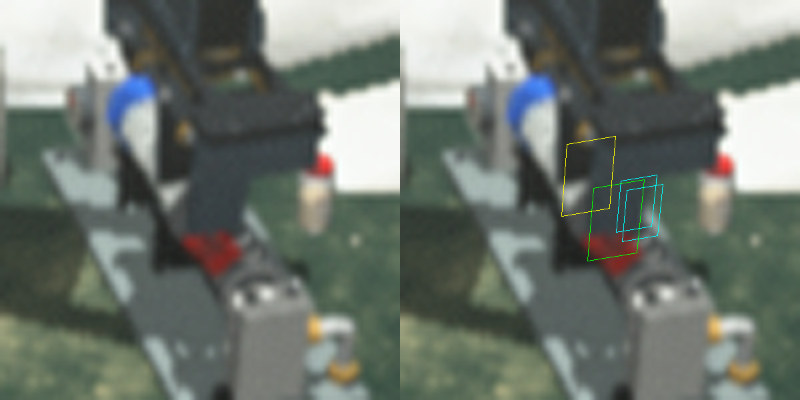

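View pics/x25.png

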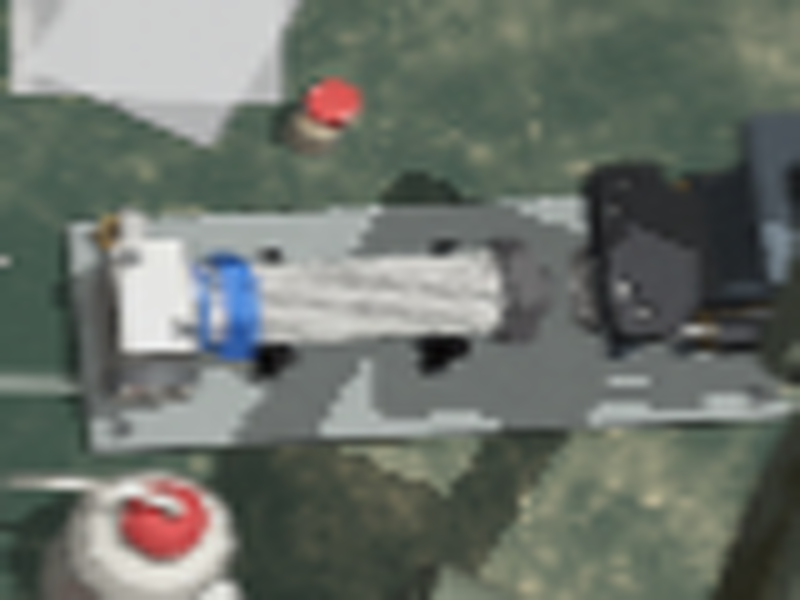

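Request:
{"method": "arm_command", "body": {
  "series": [
    {"linear":[3,-0.5,15],"spin":0},
    {"linear":[3,-0.5,30],"spin":0},
    {"linear":[3,-0.5,42],"spin":0},
    {"linear":[3,-0.5,42],"spin":0},
    {"linear":[3,-0.5,42],"spin":0}
  ]
}}

```text
time_s: 30.62
ee_pos: [0.5527, -0.2786, 0.098]
orientation: [1.0, 0.013, -0.0, -0.0]
force: [0.7, 0.2, 0.4]
width: 0.0456
```

Request:
{"method": "arm_command", "body": {
  "series": [
    {"linear":[0,0,0],"spin":0},
    {"linear":[0,0,0],"spin":0},
    {"linear":[0,0,0],"spin":0},
    {"linear":[0,0,0],"spin":0},
    {"linear":[0,0,0],"spin":0}
  ],
  "fingers": -1,
  "newtons": 40
}}

```text
time_s: 31.03
ee_pos: [0.5529, -0.2788, 0.0983]
orientation: [1.0, 0.013, 0.0, 0.0]
force: [-0.6, 0.2, -0.4]
width: 0.0152
```

Request:
{"method": "arm_command", "body": {
  "series": [
    {"linear":[0,0,0],"spin":0},
    {"linear":[0,0,0],"spin":0},
    {"linear":[0,0,0],"spin":0}
  ]
}}

```text
time_s: 31.28
ee_pos: [0.5527, -0.2776, 0.0981]
orientation: [1.0, 0.013, -0.0, -0.001]
force: [-0.5, 5.6, 3.4]
width: 0.0095
```

```bash
python3 - <<'E'
from plan import *
st()
E
```

```text
t 31.28 ee [ 0.5527 -0.2776  0.0981] dock [-0.0336 -0.1277  0.0981] th -88.55 F [-0.5  5.6  3.4] w 0.0095 q [-0.48  0.48  1.62  0.    1.04  1.06]
```

Request:
{"method": "arm_command", "body": {
  "series": [
    {"linear":[0,3,0],"spin":0},
    {"linear":[0,6,0],"spin":0},
    {"linear":[0,8.5,0],"spin":0},
    {"linear":[0,8.5,0],"spin":0}
  ]
}}

```text
time_s: 31.62
ee_pos: [0.5528, -0.2834, 0.0982]
orientation: [1.0, 0.012, -0.0, -0.004]
force: [-0.2, 14.0, 6.1]
width: 0.0094
```

```bash
python3 - <<'E'
from plan import *
st()
E
```

```text
t 31.62 ee [ 0.5528 -0.2834  0.0982] dock [-0.0337 -0.1336  0.0982] th -88.59 F [-0.2 14.   6.1] w 0.0094 q [-0.5   0.48  1.62  0.01  1.05  1.05]
```

Request:
{"method": "arm_command", "body": {
  "series": [
    {"linear":[4,0.7,-3.5],"spin":0},
    {"linear":[8.3,0.7,-6.5],"spin":0},
    {"linear":[13,0.7,-9],"spin":0},
    {"linear":[17.4,0.7,-11],"spin":0},
    {"linear":[17.4,0.7,-11],"spin":0}
  ]
}}

```text
time_s: 32.03
ee_pos: [0.5628, -0.2811, 0.104]
orientation: [1.0, 0.013, -0.01, -0.007]
force: [-8.9, 12.6, -5.2]
width: 0.0097
```

```bash
python3 tip.py z26
```

```text
t 32.03 ee [ 0.5628 -0.2811  0.104 ] dock [-0.0237 -0.1316  0.104 ] th -88.54 F [-8.9 12.6 -5.2] w 0.0097 q [-0.48  0.5   1.57  0.    1.1   1.06]
```

View pics/z26.png

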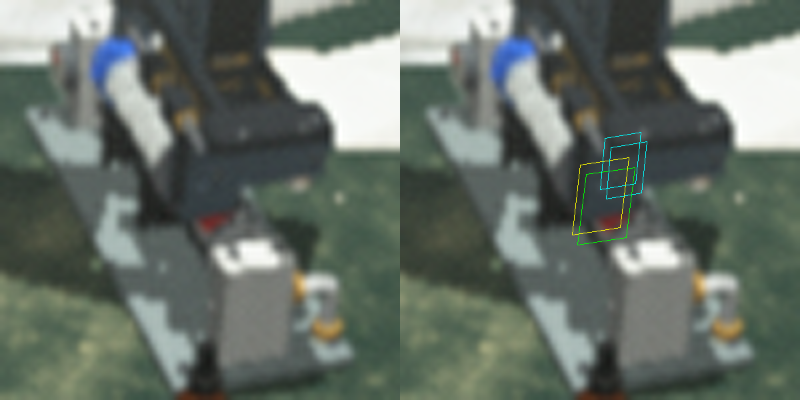

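Request:
{"method": "arm_command", "body": {
  "series": [
    {"linear":[0,2.5,0],"spin":0},
    {"linear":[0,3.5,0],"spin":0},
    {"linear":[0,3.5,0],"spin":0}
  ]
}}

```text
time_s: 32.33
ee_pos: [0.5628, -0.2846, 0.104]
orientation: [1.0, 0.013, -0.01, -0.007]
force: [-8.7, 12.6, -5.8]
width: 0.0097
```

```bash
python3 - <<'E'
from plan import *
st()
E
```

```text
t 32.33 ee [ 0.5628 -0.2846  0.104 ] dock [-0.0237 -0.135   0.104 ] th -88.56 F [-8.7 12.6 -5.8] w 0.0097 q [-0.49  0.5   1.57  0.    1.1   1.06]
```

Request:
{"method": "arm_command", "body": {
  "series": [
    {"linear":[0,0,0],"spin":0},
    {"linear":[5,0,-2],"spin":0},
    {"linear":[9,0,-3],"spin":0},
    {"linear":[13,0,-4],"spin":0},
    {"linear":[13,0,-4],"spin":0}
  ],
  "newtons": 24
}}

```text
time_s: 32.75
ee_pos: [0.5785, -0.2844, 0.1091]
orientation: [1.0, 0.012, -0.007, -0.007]
force: [-5.7, 12.7, -2.8]
width: 0.01
```

```bash
python3 tip.py z27
```

```text
t 32.75 ee [ 0.5785 -0.2844  0.1091] dock [-0.008  -0.1353  0.1091] th -88.58 F [-5.7 12.7 -2.8] w 0.01 q [-0.48  0.51  1.53  0.01  1.12  1.07]
```

View pics/z27.png

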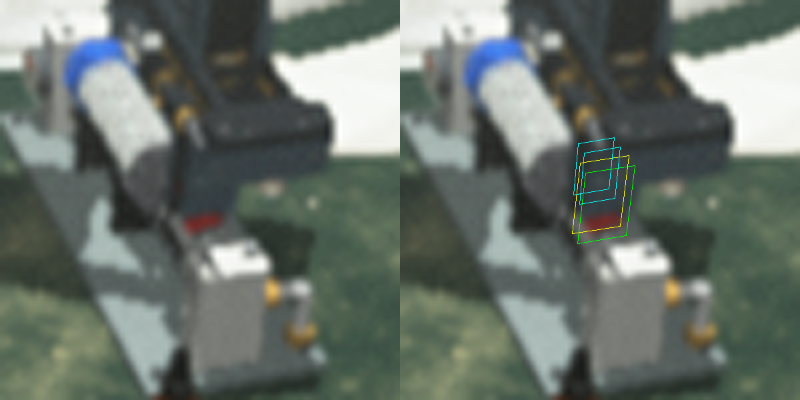

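Request:
{"method": "arm_command", "body": {
  "series": [
    {"linear":[4,0,-1],"spin":0},
    {"linear":[8,0,-1],"spin":0},
    {"linear":[11,0,-1],"spin":0},
    {"linear":[11,0,-1],"spin":0}
  ]
}}

```text
time_s: 33.13
ee_pos: [0.5895, -0.2842, 0.1103]
orientation: [1.0, 0.012, -0.007, -0.007]
force: [-6.5, 13.2, -1.9]
width: 0.0102
```

```bash
python3 tip.py z28
```

```text
t 33.13 ee [ 0.5895 -0.2842  0.1103] dock [ 0.003  -0.1353  0.1103] th -88.6 F [-6.5 13.2 -1.9] w 0.0102 q [-0.47  0.53  1.5   0.01  1.13  1.07]
```

View pics/z28.png

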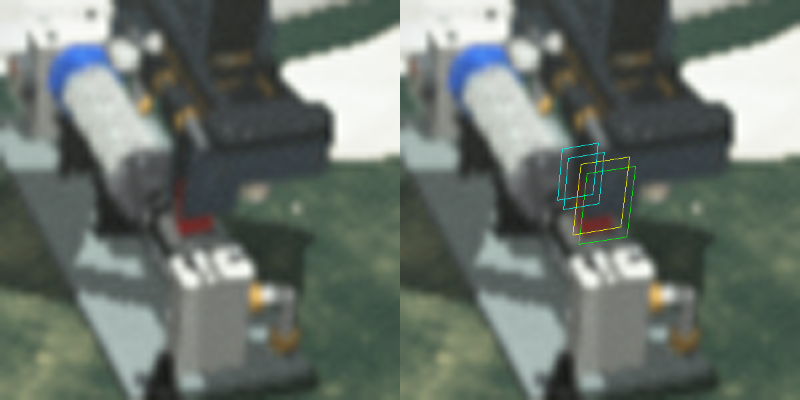

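Request:
{"method": "arm_command", "body": {
  "series": [
    {"linear":[2,0,0],"spin":0},
    {"linear":[3,0,0],"spin":0},
    {"linear":[3,0,0],"spin":0}
  ]
}}

```text
time_s: 33.43
ee_pos: [0.5909, -0.2841, 0.1103]
orientation: [1.0, 0.012, -0.009, -0.007]
force: [-8.8, 13.5, -1.0]
width: 0.0096
```

```bash
python3 - <<'E'
from plan import *
st()
E
```

```text
t 33.43 ee [ 0.5909 -0.2841  0.1103] dock [ 0.0044 -0.1353  0.1103] th -88.6 F [-8.8 13.5 -1. ] w 0.0096 q [-0.47  0.53  1.5   0.    1.14  1.08]
```

Request:
{"method": "arm_command", "body": {
  "series": [
    {"linear":[2,0,0],"spin":0},
    {"linear":[2,-3,0],"spin":0},
    {"linear":[2,-7,0],"spin":0},
    {"linear":[2,-11,0],"spin":0},
    {"linear":[2,-11,0],"spin":0}
  ]
}}

```text
time_s: 33.85
ee_pos: [0.591, -0.2733, 0.1103]
orientation: [1.0, 0.013, -0.01, -0.006]
force: [-12.6, 12.2, -0.6]
width: 0.0097
```

```bash
python3 - <<'E'
from plan import *
st()
E
```

```text
t 33.85 ee [ 0.591  -0.2733  0.1103] dock [ 0.0048 -0.1245  0.1103] th -88.57 F [-12.6  12.2  -0.6] w 0.0097 q [-0.45  0.52  1.51  0.    1.14  1.09]
```

Request:
{"method": "arm_command", "body": {
  "series": [
    {"linear":[-2,-5,0],"spin":0},
    {"linear":[-3,-10,0],"spin":0},
    {"linear":[-3,-15,0],"spin":0},
    {"linear":[-3,-19,0],"spin":0},
    {"linear":[-3,-22,0],"spin":0}
  ]
}}

```text
time_s: 34.27
ee_pos: [0.5902, -0.2537, 0.1103]
orientation: [1.0, 0.013, -0.007, -0.004]
force: [-6.5, 6.5, -5.1]
width: 0.0102
```

```bash
python3 - <<'E'
from plan import *
st()
E
```

```text
t 34.27 ee [ 0.5902 -0.2537  0.1103] dock [ 0.0044 -0.1049  0.1103] th -88.56 F [-6.5  6.5 -5.1] w 0.0102 q [-0.42  0.51  1.54  0.    1.11  1.12]
```

Request:
{"method": "arm_command", "body": {
  "series": [
    {"linear":[-1,-2,0],"spin":0},
    {"linear":[-1,-3,0],"spin":0},
    {"linear":[-1,-3,0],"spin":0}
  ]
}}

```text
time_s: 34.52
ee_pos: [0.59, -0.2528, 0.1104]
orientation: [1.0, 0.013, -0.006, -0.002]
force: [-5.1, 2.9, -7.1]
width: 0.0102
```

```bash
python3 - <<'E'
from plan import *
st()
E
```

```text
t 34.52 ee [ 0.59   -0.2528  0.1104] dock [ 0.0043 -0.1039  0.1104] th -88.54 F [-5.1  2.9 -7.1] w 0.0102 q [-0.42  0.51  1.54 -0.    1.11  1.12]
```

Request:
{"method": "arm_command", "body": {
  "series": [
    {"linear":[0,0,0],"spin":0},
    {"linear":[0,0,0],"spin":0},
    {"linear":[0,0,0],"spin":0},
    {"linear":[0,0,0],"spin":0},
    {"linear":[0,0,0],"spin":0}
  ],
  "fingers": 0
}}

```text
time_s: 34.93
ee_pos: [0.5951, -0.2547, 0.1145]
orientation: [1.0, 0.013, 0.001, 0.0]
force: [-0.6, 0.3, -0.1]
width: 0.0403
```

Request:
{"method": "arm_command", "body": {
  "series": [
    {"linear":[0,0,-20],"spin":0},
    {"linear":[0,0,-55],"spin":0},
    {"linear":[0,0,-95],"spin":0},
    {"linear":[-10,0,-130],"spin":0},
    {"linear":[-40,0,-150],"spin":0}
  ]
}}

```text
time_s: 35.35
ee_pos: [0.5585, -0.2561, 0.2682]
orientation: [1.0, 0.013, 0.005, 0.002]
force: [-0.4, -0.6, 0.7]
width: 0.0456
```

Request:
{"method": "arm_command", "body": {
  "series": [
    {"linear":[-40,0,0],"spin":0},
    {"linear":[-80,0,0],"spin":0},
    {"linear":[-120,0,0],"spin":0},
    {"linear":[-150,10,0],"spin":0},
    {"linear":[-180,20,0],"spin":0}
  ]
}}

```text
time_s: 35.77
ee_pos: [0.3734, -0.2797, 0.2646]
orientation: [1.0, 0.013, 0.001, 0.001]
force: [-0.2, 0.0, 0.8]
width: 0.0454
```

```bash
python3 - <<'E'
from plan import *
b=snap('side','s30.png');a=snap('top','t30.png')
st()
for n in('top','side'):
    for k in ('collar_tab','fresh_center','fresh_inlet_tip'): print(n,k,[(round(d['score'],2),np.round(inv(w(n,d['point'])),4)) for d in eyes.pinpoint(n,k)[:1]])
    for k in ('used_center','wash_bottle_center','dropper_center','vial_center'): print(n,k,[(round(d['score'],2),np.round(w(n,d['point']),4)) for d in eyes.pinpoint(n,k)[:1]])
cv2.imwrite('pics/x30.png',np.hstack([cv2.resize(a[140:210,300:370],(400,400),interpolation=2),cv2.resize(b[210:290,270:350],(400,400),interpolation=2)])[:,:,::-1])
E
```

```text
t 35.87 ee [ 0.3717 -0.2807  0.2648] dock [-0.2147 -0.1261  0.2648] th -88.76 F [ 0.6  0.1 -0. ] w 0.0458 q [-0.67  0.11  1.71 -0.    1.32  0.88]
top collar_tab [(0.42, array([ 0.0008, -0.1029,  0.1138]))]
top fresh_center [(0.62, array([0.0005, 0.0038, 0.0674]))]
top fresh_inlet_tip [(0.68, array([0.0002, 0.0739, 0.0664]))]
top used_center [(0.87, array([0.332 , 0.2796, 0.0303]))]
top wash_bottle_center [(0.57, array([ 0.465 , -0.0436,  0.0798]))]
top dropper_center [(0.65, array([ 0.5257, -0.3877,  0.0424]))]
top vial_center [(0.48, array([ 0.6866, -0.1473,  0.0292]))]
side collar_tab [(0.57, array([ 0.0017, -0.104 ,  0.113 ]))]
side fresh_center [(0.57, array([-0.0037, -0.0016,  0.0715]))]
side fresh_inlet_tip [(0.83, array([-0.0035,  0.0767,  0.0682]))]
side used_center [(0.6, array([0.3276, 0.2809, 0.0276]))]
side wash_bottle_center [(0.93, array([ 0.4605, -0.0425,  0.0774]))]
side dropper_center [(0.62, array([ 0.5267, -0.3872,  0.0448]))]
side vial_center [(0.53, array([ 0.6907, -0.1481,  0.0277]))]
```

View pics/x30.png

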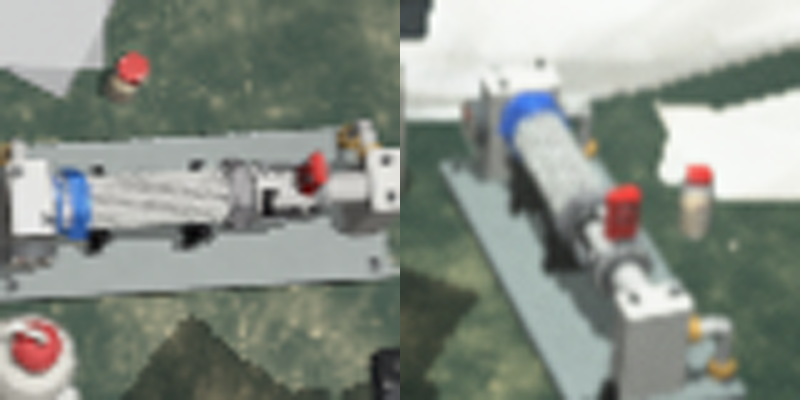

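View pics/s30.png

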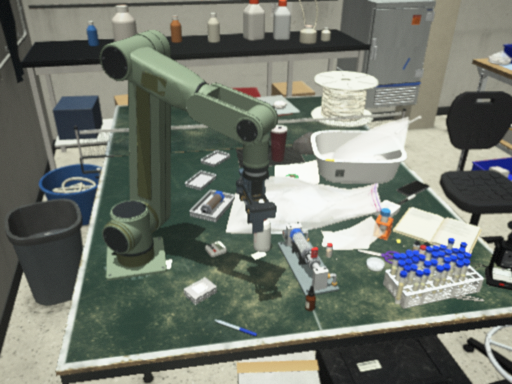

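The tab is upright and at the same draw as at the start. The blue cap is against the ring, the used cartridge is in the tray, the bottles are standing, and the arm is clear.

```bash
python3 -c "
from h import *
print(ticket.finish_job())"
```

```text
the job is handed in; nothing more can be done
None
```

The cartridge change is done and handed in at about 36 s of the 72 s allowed. The steps were done in the order asked.

**What the last checks showed**
- **Used cartridge:** it lies inside the 120 x 190 mm tray. It was found at (0.33, 0.28), with its axis about 28 mm up.
- **Fresh cartridge:** it stopped hard at about 13 N, with the blue cap meeting the ringed mouth. Its middle was then found within about 4 mm of the home point, which is the accuracy of the networks.
- **Collar:** it came forward under its spring to the same draw as at the start, with the tab at dock y of about -0.104 m. The tab looks upright in both views.
- **Bottles and vial:** the wash bottle, dropper bottle and vial were found where they started, within a few mm.

**What went wrong or disagreed**
- **Fingertip height:** the fingertips sat about 24 mm higher than the reported tool pose implied. My first close on the tab therefore gripped nothing, and I corrected for the offset afterwards.
- **Finger against a saddle:** while I drew out the used cartridge, a finger met a saddle at about 23 N, so I re-gripped further along.
- **Parked angle:** the networks put the parked tab at about 0.67 rad, while the arm's path suggested about 0.76 rad. It held in its notch either way.
- **Collar turn back:** this first met resistance from the grip's own friction, and went smoothly with a lighter grip.

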